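Sort the slab roller's change gears on the mesh tester and wind it through

ROBOT

A 6-joint arm with a two-finger parallel gripper is mounted at the origin on the work surface. World frame = base frame: x ahead of the robot, y to its left, z up, the work surface at z = 0. Lengths are in m, angles in rad, forces in N, time in s.
With the tool pointing down it reaches from about 0.3 to 0.875 m from the base axis. Payload 6.4 kg.
Tool frame: the origin (TCP) lies on the mounting face of the last link; the fingertips stand 173 mm ahead of it and the grasp point (between the pads) lies 155 mm ahead of it (ctrl.grip_point_offset is the distance from the TCP to the grasp point, in m); z points along the fingers, y is the line along which they close (so a half turn about z gives the same grasp; the last joint's range is limited). The gripper opens to 85 mm and grips with 20 to 120 N. Pads are 22 mm wide; open, the fingers measure 114 mm over their backs; the gripper's body (76 mm by 85 mm) begins 54 mm behind the grasp point. The pads swing forward as they close: fully open they stand 13 mm farther back than shut.
Start: joints at [-1.417, 0.181, 1.607, -0, 1.354, -0.206], TCP at [0.202, -0.538, 0.405] pointing down, gripper open.
Joint ranges: [-2.99, 2.99], [-0.89, 2.07], [0.3, 2.58], [-1.14, 4.28], [0, 2.63], [-3.12, 3.12]. Speed limits (rad/s): [2.57, 2.57, 3.01, 3.14, 3.14, 3.14].

INTERFACE

Orientations are given as a unit quaternion [w, x, y, z].
In Python, from bench import status, imaging, ctrl, models gives the robot as it stands.
- The arm moves only by the tool send_rows, never from a script. Its argument "commands" is a list that holds one entry, the list of rows, each a list of 6 numbers: the shift along the tool's x, y, z normalised to -1 to 1, where 1 is 3 cm, then the turn, a rotation vector about the tool's x, y, z normalised to -1 to 1, where 1 is 0.1 rad. A call has 1 to 8 rows; each row shifts and turns the commanded pose from where the row before left it, along the tool's axes as they then stand; what a row does not reach is not made up. A row lasts 1/12 s, in which the tool goes at most 41.7 mm and 7.16 degrees, less where a joint would pass 70% of its speed; a pose out of reach is approached as far as the arm can. A call with a number of a shift or a turn outside -1 to 1 is refused whole. A call with a gripper value outside its range is refused whole. "jaw" is the opening, from 0 (shut) to 1 (fully open), set as the call begins (left out, the last holds). The fingers move at their own pace and stop on an object; the grip force is fixed at half the most. Time passes only in rows, so rows that do not move let the fingers close. It gives the time, the measured TCP pose, the force, the opening and the grip force at its end, in the units of the state.
- status.get_obs(): the state, without advancing time (a new reading comes with each control period).
- imaging.camera(name): name is "side" or "top" or "wrist"; returns a dict with "image" (400x640x3 uint8, blue, green, red), "depth" (400x640 float32, m along the optical axis (not along the pixel's ray), 0 where there is no reading), "mtx" (3x3 intrinsics, pixels), "pose" (4x4, takes a point from camera to world coordinates). Camera axes: x right, y down, z forward; pixel columns grow to the right and rows downward; lengths in m; the calibration is good to about 2 mm. A picture is of the moment at which its call begins.
- ctrl.hand_in(): hands the job in; it is judged then, once.
Trained networks look in a picture, given as the dict that the camera call returned (one of the last four; its "shot" number tells which), for a name from the list of things; names that differ only in an ending like _2 or _b are one class to them, and where a whole thing is asked for, a point or a joint stands for the part that bears it (a point fixed in the world has none). Each returns a list of dicts, best first, with "confidence" (0 to 1); they miss things now and then, are a little off and sometimes report something else, mostly with a low value. They report only what shows in the picture. A call takes as long as a camera call. They do not tell look-alikes from the thing itself.
- models.recognise(picture, name): "centre" ([column, row] in pixels, amid what is visible of it).
- models.regions_of(picture, name): "region" (400x640 bool, what is visible of it) and "centre" ([column, row] in pixels, amid what is visible of it).
The state is a dict: "time_s": time; "q": joint angles; "dq": joint speeds; "joint_efforts": joint torques, N m; "eef_pos": TCP position; "eef_rot": TCP orientation; "wrist_force": force on the tool from outside, world axes, zero at the start; "torque": the same for the moment, N m; "opening": opening from 0.0 (shut) to 1.0 (fully open); "grasp_force": force on a finger pad.
Only numpy, scipy, OpenCV 4.12 (cv2) and the standard library are available. Lean on these libraries where they do the work, as an engineer would, in place of code of your own. Each camera call takes 0.05 s, during which the arm holds its last target. There are 200 camera calls.

TASK

Pinch the orange snap tab of the blue cover inward, lift the cover off the gear mesh tester and stand it upright on the cork pad. Sort the loose gears by tooth count: put each 10, 13 or 16-tooth gear, hub up and fully down, on the test post where it meshes with the brass master gear, and drop the fine-toothed stray gear, which fits none, into the red bin (not all the gears are always there). With all the coarse gears in mesh, wind the red key clockwise in partial turns until it comes to its stop, leaving everything there and the blue tile, wooden rib and white puck where they lie.

Things in the scene. Friction and masses are not known exactly. Their poses are not given: they have to be found in the camera images.
- tester: mesh tester fixed to the bench: green round base 152 mm across, 12 mm thick; brass master gear at its centre, three posts round it, dark latch strike on its +y side. Origin: centre of underside, on the master's axis; z up. Master: 10 teeth 3.8 mm wide, pitch circle 40 mm, 46 mm over tips, 30 to 42 mm above the bench, level with gears on the posts; carries the red key.
- key (a joint): angle of master gear and red key, rad: grows clockwise seen from above, 0 to 3.0 (stop). At 0 a master tooth and the key's long side lie along the tester's +x. A weak spring pulls it back, but a brake holds it wherever it is let go (at most 0.1 Nm to wind).
- key_grip (a point): point on the key's axis at the height to grip, 94 mm above the bench. The red key is an upright bar 24 mm long, 12 mm thick (grip across the thickness), 28 mm tall, top 102 mm above the bench; turns with the master; under the blue cover at the start.
- post10 (a point): steel test post for the 10-tooth gear, 40.7 mm from the master's axis, on the +x axis of the tester. Point: on the axis at the top of its 16 mm thick shoulder (gear's underside rests there), 30 mm above the bench; above it an 11 mm pin, tapered at the tip, rises 25 mm. A gear goes right down only with its teeth in the master's gaps.
- post13 (a point): steel test post for the 13-tooth gear, 46.7 mm from the master's axis, on the -y axis of the tester. Point: on the axis at the top of its 16 mm thick shoulder (gear's underside rests there), 30 mm above the bench; above it an 11 mm pin, tapered at the tip, rises 25 mm. A gear goes right down only with its teeth in the master's gaps.
- post16 (a point): steel test post for the 16-tooth gear, 52.7 mm from the master's axis, on the -x axis of the tester. Point: on the axis at the top of its 16 mm thick shoulder (gear's underside rests there), 30 mm above the bench; above it an 11 mm pin, tapered at the tip, rises 25 mm. A gear goes right down only with its teeth in the master's gaps.
- gear10: off-white nylon spur gear, 10 coarse teeth 3.8 mm wide (one on +x), 46 mm over tips, 12 mm thick, 50 g. Meshes on the post 40.7 mm from the master's axis. Square hub, 20 mm across flats parallel to x and y, rises to 40 mm above the underside; square 14 mm bore right through. Origin: centre of underside; z up the hub; starts hub up. May be absent.
- gear13: off-white nylon spur gear, 13 coarse teeth 3.8 mm wide (one on +x), 58 mm over tips, 12 mm thick, 62 g. Meshes on the post 46.7 mm from the master's axis. Square hub, 20 mm across flats parallel to x and y, rises to 40 mm above the underside; square 14 mm bore right through. Origin: centre of underside; z up the hub; starts hub up. May be absent.
- gear16: off-white nylon spur gear, 16 coarse teeth 3.8 mm wide (one on +x), 70 mm over tips, 12 mm thick, 74 g. Meshes on the post 52.7 mm from the master's axis. Square hub, 20 mm across flats parallel to x and y, rises to 40 mm above the underside; square 14 mm bore right through. Origin: centre of underside; z up the hub; starts hub up. May be absent.
- stray: off-white nylon gear, 24 fine teeth, 57 mm over tips, 12 mm thick, 60 g; meshes with nothing here, belongs in the red bin. Square hub, 20 mm across flats parallel to x and y, rises to 40 mm above the underside; square 14 mm bore right through. Origin: centre of underside; z up the hub; starts hub up. May be absent.
- cover: blue snap cover over master and key, 97 mm tall, 100 g: square skirt 57 mm wide, 36 mm high; above it a square turret 36 mm wide. Origin: centre of underside, on the axis; starts on the tester's base, axes along the tester's. Orange tab on the +y side: pinch it against the turret's -y face (18 mm from the axis) and lift while squeezed.
- tab (a joint): travel of the orange tab, m: 0 free, 0.005 fully in (6 N); springs back. Its paddle, 20 mm wide, spans 42 to 96 mm above the cover's underside on the +y side, outer face 26 mm from the axis when free, 21 mm pressed. A hook low on it (to 42 mm from the axis) catches under the tester's strike until pressed in by 0.0035.
- bin: red open bin for stray parts, 120 x 120 mm outside, 40 mm high, walls and floor 4 mm. Origin: centre of its underside.
- pad: cork pad, 130 x 130 mm, 4 mm thick, lying on the bench. Origin: centre of its underside.
- test_tile: bystander: small blue glazed tile, 45 mm, 8 mm thick
- wood_rib: bystander: flat wooden rib, 90 x 45 x 9 mm
- glaze_puck: bystander: white ceramic puck, 44 mm across, 28 mm high
There are look-alikes about, which are no part of the job. Leave any purple look-alike of the gear16 alone. Several things look just like the bin: the one meant starts farthest from the robot's base.

How it is judged:
On the way, in this order (a step that is already met when the one before it is completed fails the run):
1. the cover is lifted off the tester with its snap tab pressed in (z of cover in the frame of tester above 0.035 m and value of joint tab above 0.003 m), for 0.1 s.
2. every coarse gear present is fully down on its own post, in mesh with the master (horizontal distance between gear10 and post10 below 0.004 m and z of gear10 in the frame of post10 below 0.004 m and angle between each of gear10, gear13, gear16's own z axis and vertical below 0.08 rad and horizontal distance between gear13 and post13 below 0.004 m and z of gear13 in the frame of post13 below 0.004 m and horizontal distance between gear16 and post16 below 0.004 m and z of gear16 in the frame of post16 below 0.004 m and value of joint key below 2 rad), for 0.2 s.
3. the key is wound to its stop with every coarse gear in mesh (horizontal distance between gear10 and post10 below 0.004 m and z of gear10 in the frame of post10 below 0.004 m and angle between each of gear10, gear13, gear16's own z axis and vertical below 0.08 rad and horizontal distance between gear13 and post13 below 0.004 m and z of gear13 in the frame of post13 below 0.004 m and horizontal distance between gear16 and post16 below 0.004 m and z of gear16 in the frame of post16 below 0.004 m and value of joint key above 2.8 rad), for 0.2 s.
At the end, for the whole second after the job is handed in: each coarse gear present sits hub up on its own post within 4 mm and fully down (within 4 mm); the key stands at 2.75 rad or more (stop 3.0); the cover stands upright on the cork pad, its axis within 40 mm of the pad's centre; the stray gear, if present, lies in the red bin; all released and at rest (horizontal distance between gear10 and post10 below 0.004 m and z of gear10 in the frame of post10 below 0.004 m and angle between each of gear10, gear13, gear16's own z axis and vertical below 0.08 rad and horizontal distance between gear13 and post13 below 0.004 m and z of gear13 in the frame of post13 below 0.004 m and horizontal distance between gear16 and post16 below 0.004 m and z of gear16 in the frame of post16 below 0.004 m and value of joint key above 2.75 rad and horizontal distance between cover and pad below 0.04 m and z of cover in the frame of pad below 0.01 m and angle between cover's own z axis and vertical below 0.1 rad and x of stray in the frame of bin between -0.05 and 0.05 m and y of stray in the frame of bin between -0.05 and 0.05 m and z of stray in the frame of bin below 0.035 m and linear speed of each of gear10, gear13, gear16, stray, cover below 0.02 m/s); the robot touches nothing.
It fails at once if a bystander (tile, rib or puck) is shoved more than 4 cm aside (distance of any of test_tile, wood_rib, glaze_puck from where it was at the start of the episode above 0.04 m).
Of gear10, gear13, gear16, stray only 3 to 4 are there at a start; the rules pass over those that are not, and their reading is None.
At some moment in a run one of gear10, gear13, gear16, stray may be knocked a few centimetres aside while the robot is not near it.
It also fails if it takes over 200 s, if anything falls off the work surface, if the arm or the gripper's body presses on something with over 40 N, if the wrist force passes 120 N, or if a joint passes its speed limit or range.

## Working session

There is one attempt and no reset: what is moved stays moved. The work goes in short steps, Python scripts to look and compute and a tool call to move; the robot and the scene stay as the last step left them, time stands still between calls to the robot, and variables do not carry over. Pictures are saved under pics/ and viewed, at most 14 in all, crops included, and the job is handed in when it is done.

Besides the shell and the picture viewer there is one more tool, called by a JSON object that holds its "method" and its "body". send_rows: Moves the arm, as the interface text tells. Its arguments: {"type":"object","properties":{"commands":{"type":"array"},"jaw":{"type":"number"}},"required":["commands"]}

```bash
mkdir -p pics; ls; cat > h.py <<'E'
import numpy as np, cv2
from bench import status, imaging, ctrl, models
from scipy.spatial.transform import Rotation as R
def world(p,uv,depth=None):
    u,v=uv; d=p['depth'][int(round(v)),int(round(u))] if depth is None else depth
    K=p['mtx']; c=np.array([(u-K[0,2])/K[0,0]*d,(v-K[1,2])/K[1,1]*d,d,1])
    return (p['pose']@c)[:3]
def onz(p,uv,z):
    a=world(p,uv,1.0); o=p['pose'][:3,3]; return o+(a-o)*(z-o[2])/(a[2]-o[2])
def cloud(p):
    K=p['mtx']; d=p['depth']; v,u=np.mgrid[0:400,0:640]
    c=np.stack([(u-K[0,2])/K[0,0]*d,(v-K[1,2])/K[1,1]*d,d],-1)
    return c@p['pose'][:3,:3].T+p['pose'][:3,3]
def pix(p,w):
    c=np.linalg.inv(p['pose'])@np.append(w,1); q=p['mtx']@c[:3]; return q[:2]/q[2]
def tool():
    o=status.get_obs(); w,x,y,z=o['eef_rot']; return np.array(o['eef_pos']),R.from_quat([x,y,z,w]),o
E
python3 - <<'E'
from h import *
for n in ['top','side']:
    p=imaging.camera(n); cv2.imwrite(f'pics/{n}0.png',p['image'])
    print(n,p['pose'].round(3).tolist(),p['mtx'].round(1).tolist())
    C=cloud(p)
    for k in ['tester','gear10','gear13','gear16','stray','cover','tab','bin','pad','test_tile','wood_rib','glaze_puck']:
        for r in models.regions_of(p,k)[:4]:
            m=r['region']&(p['depth']>0)
            print(k,round(r['confidence'],2),np.round(r['centre']),m.sum(),np.median(C[m],0).round(3) if m.any() else '')
t=tool();print(t[0],t[1].as_matrix().round(3).tolist(),t[2]['time_s'],ctrl.grip_point_offset)
E
```

```text
pics
top [[-0.026, -0.984, 0.179, 0.3], [-1.0, 0.027, 0.002, 0.011], [-0.007, -0.178, -0.984, 1.261], [0.0, 0.0, 0.0, 1.0]] [[475.6, 0.0, 313.7], [0.0, 475.6, 199.0], [0.0, 0.0, 1.0]]
tester 0.78 [325. 197.] 1748 [ 0.551 -0.006  0.013]
tester 0.47 [234. 208.] 586 [0.501 0.233 0.009]
gear10 0.95 [230. 172.] 415 [0.6   0.235 0.012]
gear10 0.88 [192. 156.] 435 [0.654 0.335 0.012]
gear10 0.86 [226. 135.] 409 [0.711 0.243 0.012]
gear10 0.72 [402. 244.] 179 [ 0.4   -0.214  0.013]
gear13 0.95 [230. 172.] 415 [0.6   0.235 0.012]
gear13 0.88 [192. 156.] 435 [0.654 0.335 0.012]
gear13 0.86 [226. 135.] 409 [0.711 0.243 0.012]
gear13 0.72 [402. 244.] 179 [ 0.4   -0.214  0.013]
gear16 0.95 [230. 172.] 415 [0.6   0.235 0.012]
gear16 0.88 [192. 156.] 435 [0.654 0.335 0.012]
gear16 0.86 [226. 135.] 409 [0.711 0.243 0.012]
gear16 0.72 [402. 244.] 179 [ 0.4   -0.214  0.013]
stray 0.6 [253. 244.] 301 [0.405 0.177 0.013]
cover 0.66 [318. 184.] 561 [0.548 0.001 0.058]
tab 0.36 [307. 183.] 32 [0.551 0.03  0.057]
tab 0.28 [401. 204.] 254 [ 0.503 -0.214  0.028]
bin 0.89 [462. 282.] 2421 [ 0.298 -0.357  0.00
[... 1260 characters left out ...]
86 0.013]
cover 0.65 [404. 208.] 175 [ 0.395 -0.205  0.015]
cover 0.59 [312. 215.] 939 [0.543 0.017 0.058]
tab 0.66 [306. 208.] 174 [0.552 0.025 0.077]
tab 0.61 [314. 231.] 1241 [0.528 0.03  0.013]
bin 0.97 [458. 206.] 853 [ 0.283 -0.298  0.017]
bin 0.95 [396. 176.] 688 [ 0.524 -0.337  0.02 ]
bin 0.23 [371. 199.] 216 [ 0.498 -0.204  0.024]
pad 0.89 [228. 331.] 3481 [0.473 0.387 0.005]
pad 0.73 [312. 230.] 1207 [0.529 0.031 0.012]
test_tile 0.46 [247. 232.] 213 [0.686 0.117 0.008]
wood_rib 0.95 [272. 285.] 655 [0.495 0.238 0.009]
glaze_puck 0.45 [243. 232.] 212 [0.686 0.119 0.008]
[ 0.20245573 -0.53819347  0.40468397] [[0.936, 0.352, -0.0], [0.352, -0.936, 0.0], [-0.0, -0.0, -1.0]] 1.3 0.1547
```

View pics/top0.png

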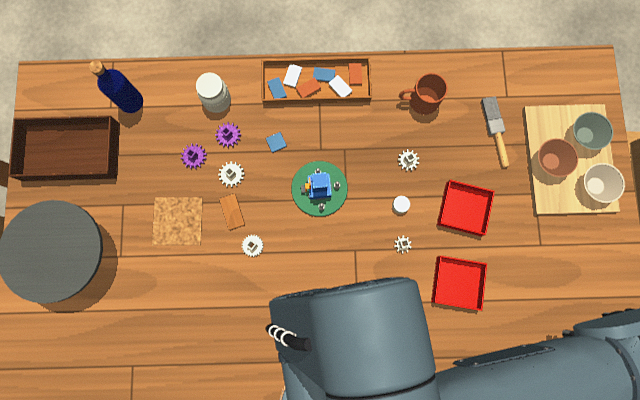

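View pics/side0.png

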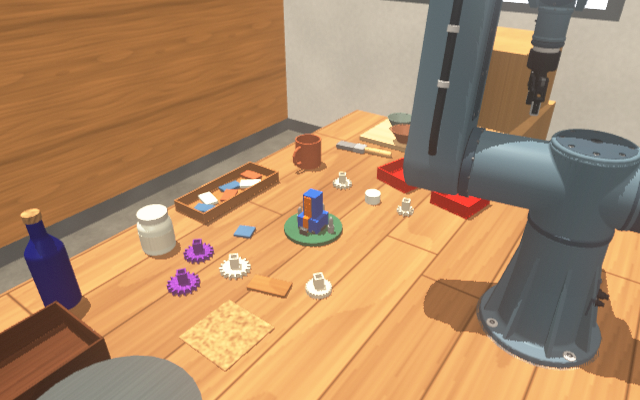

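{"method": "send_rows", "body": {"commands": [[[0,0,0,0,0,0.9],[0,0,0,0,0,0.9],[0,0,0,0,0,0.9],[0,0,0,0,0,0.9],[0.5,-0.9,0,0,0,0],[0.5,-0.9,0,0,0,0],[0.5,-0.9,0,0,0,0],[0.5,-0.9,0,0,0,0]]], "jaw": 1}}

```text
time_s: 1.97
eef_pos: [0.2628, -0.4291, 0.4046]
eef_rot: [-0.0, 1.0, -0.0, 0.0]
wrist_force: [1.4, 0.2, -0.5]
opening: 1.001
grasp_force: 0.0
```

{"method": "send_rows", "body": {"commands": [[[0.5,-0.9,0,0,0,0],[0.5,-0.9,0,0,0,0],[0.5,-0.9,0,0,0,0],[0.5,-0.9,0,0,0,0],[0.5,-0.9,0,0,0,0],[0.5,-0.9,0,0,0,0],[0.5,-0.9,0,0,0,0],[0.5,-0.9,0,0,0,0]]]}}

```text
time_s: 2.63
eef_pos: [0.383, -0.2128, 0.405]
eef_rot: [0.0, 1.0, -0.0, 0.0]
wrist_force: [0.3, -1.0, -0.6]
opening: 0.999
grasp_force: 0.0
```

{"method": "send_rows", "body": {"commands": [[[0.5,-0.9,0,0,0,0],[0.5,-0.9,0,0,0,0],[0.5,-0.9,0,0,0,0],[0.5,-0.9,0,0,0,0],[0.5,-0.9,0,0,0,0],[0.5,-0.9,0,0,0,0],[0,0,0,0,0,0],[0,0,0,0,0,0]]]}}

```text
time_s: 3.3
eef_pos: [0.4729, -0.0509, 0.4047]
eef_rot: [0.0, 1.0, 0.002, -0.0]
wrist_force: [-0.0, -0.3, -0.2]
opening: 0.997
grasp_force: 0.0
```

```bash
python3 - <<'E'
from h import *
t=tool();print(t[0],t[1].as_matrix().round(3).tolist(),t[2]['q'],t[2]['time_s'])
p=imaging.camera('wrist'); cv2.imwrite('pics/w1.png',p['image'])
T=np.eye(4);T[:3,:3]=t[1].as_matrix();T[:3,3]=t[0]
print((np.linalg.inv(T)@p['pose']).round(3).tolist(),p['mtx'].round(1).tolist())
C=cloud(p)
for k in ['tester','cover','tab']:
    for r in models.regions_of(p,k)[:3]:
        m=r['region']&(p['depth']>0)
        print(k,round(r['confidence'],2),np.round(r['centre']),m.sum(),np.median(C[m],0).round(3) if m.any() else '')
E
```

```text
[ 0.47292862 -0.05089782  0.4046894 ] [[1.0, 0.003, -0.0], [0.003, -1.0, -0.0], [-0.0, 0.0, -1.0]] [-3.57423881e-01 -4.66697586e-02  1.84827742e+00 -1.50713809e-04
  1.34002504e+00  1.21013498e+00] 3.3
[[-0.001, -0.961, -0.277, 0.071], [1.0, -0.001, -0.0, -0.0], [-0.0, -0.277, 0.961, 0.031], [0.0, 0.0, 0.0, 1.0]] [[359.6, 0.0, 320.1], [0.0, 359.6, 201.9], [0.0, 0.0, 1.0]]
tester 0.98 [298.  75.] 14824 [ 0.563 -0.009  0.012]
cover 0.82 [261.  79.] 5369 [ 0.557 -0.006  0.108]
tab 0.74 [219.  82.] 326 [0.556 0.023 0.105]
```

View pics/w1.png

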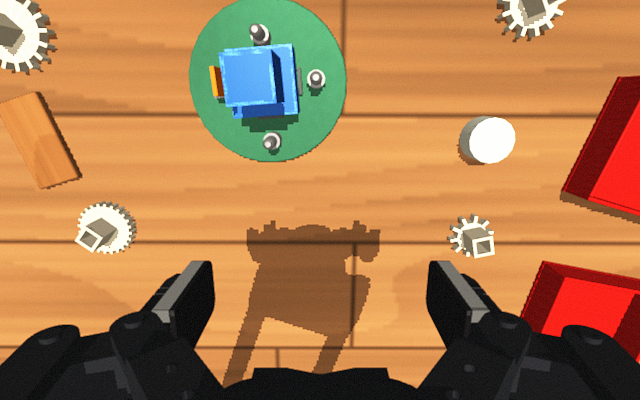

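```bash
cat >> h.py <<'E'
def rect(C,m):
    q=C[m][:,:2].astype(np.float32); (c,s,a)=cv2.minAreaRect(q*1000); return np.round(np.array(c)/1000,4),np.round(s,1),round(a,1),m.sum()
def gear(p,c,rmax=0.04,zt=0.012,zh=0.040,show=False):
    """c: approx world xy. returns centre, hub rect, tooth count, phase. Rectify at tooth-top plane."""
    c=np.array(c[:2]); s=0.00025; n=int(0.05/s)
    C=cloud(p); near=np.hypot(*(C[...,:2]-c).transpose(2,0,1))<rmax+.01
    H=near&(C[...,2]>zh-.004)&(C[...,2]<zh+.006)&(p['image'].min(-1)>60)
    hub=rect(C,H) if H.sum()>20 else None
    def rectify(c):
        g=(np.arange(-n,n+1)*s); X,Y=np.meshgrid(c[0]+g,c[1]+g)
        W=np.stack([X,Y,np.full_like(X,zt),np.ones_like(X)],-1)@np.linalg.inv(p['pose']).T
        U=W[...,:3]@p['mtx'].T; U=(U[...,:2]/U[...,2:]).astype(np.float32)
        return cv2.remap(p['image'],U[...,0],U[...,1],cv2.INTER_LINEAR)
    for it in range(3):
        I=rectify(c); hsv=cv2.cvtColor(I,cv2.COLOR_BGR2HSV)
        w=((hsv[...,1]<75)&(hsv[...,2]>95)).astype(np.uint8)
        w=cv2.morphologyEx(w,cv2.MORPH_CLOSE,np.ones((9,9)))
        k,lab,st,ce=cv2.connectedComponentsWithStats(w); i=1+np.argmax(st[1:,4]) if k>1 else 0
        pts=np.argwhere(lab==i)[:,::-1].astype(np.float32)
        (cx,cy),r=cv2.minEnclosingCircle(pts)
        c=c+(np.array([cx,cy])-n)*s
    I=rectify(c); hsv=cv2.cvtColor(I,cv2.COLOR_BGR2HSV); w=((hsv[...,1]<75)&(hsv[...,2]>95)).astype(float)
    R0=r*s; th=np.radians(np.arange(0,360,1)); best={}
    prof=np.zeros(360)
    for rr in np.linspace(R0-.0055,R0-.0015,9):
        u=(n+rr*np.cos(th)/s).astype(np.float32)[None];v=(n+rr*np.sin(th)/s).astype(np.float32)[None]
        prof+=cv2.remap(w,u,v,cv2.INTER_LINEAR)[0]
    F=np.fft.fft(prof); N={k:abs(F[k]).round(0) for k in (10,13,16,24)}; k=max(N,key=N.get)
    ph=(-np.degrees(np.angle(F[k]))/k)%(360/k)
    if show: cv2.imwrite(show,I)
    return dict(c=c.round(4),R=round(R0,4),hub=hub,N=N,k=k,phase=round(ph,1))
E
python3 - <<'E'
from h import *
p=imaging.camera('wrist'); C=cloud(p)
near=np.hypot(C[...,0]-.555,C[...,1])<.08
print('top',rect(C,near&(C[...,2]>.106)&(C[...,2]<.113)))
print('heights',np.percentile(C[...,2][near&(C[...,2]>.095)],[5,50,95]))
hsv=cv2.cvtColor(p['image'],cv2.COLOR_BGR2HSV)
g=near&(hsv[...,0]>50)&(hsv[...,0]<85)&(hsv[...,1]>80)
q=C[g]; hull=cv2.minEnclosingCircle((q[:,:2]*1000).astype(np.float32)); print('disc',hull,np.median(q[:,2]))
for a in [(.60,0),(.555,-.05),(.50,0)]:
    m=(np.hypot(C[...,0]-a[0],C[...,1]-a[1])<.03)&(C[...,2]>.049)&(C[...,2]<.06)
    if m.any(): print(a,C[m].mean(0).round(4),m.sum())
for c in [(.40,-.214),(.62,-.235),(.6,.235),(.405,.177)]:
    try: print(c,gear(p,c))
    except Exception as e: print(c,e)
o=(hsv[...,0]<18)&(hsv[...,1]>200)&near&(C[...,2]>.09); print('orange',C[o].mean(0),o.sum())
E
```

```text
top (array([0.5578, 0.0036]), array([36.1, 44.5]), 4.4, np.int64(3004))
heights [0.10863132 0.29873305 0.37412978]
disc ((553.8588256835938, -0.40121185779571533), 78.71485137939453) 0.012136172626446229
(0.6, 0) [5.945e-01 3.000e-04 5.200e-02] 191
(0.555, -0.05) [ 0.5588 -0.0404  0.0518] 181
(0.5, 0) [ 0.5061 -0.0052  0.0528] 109
(0.4, -0.214) {'c': array([ 0.3997, -0.2168]), 'R': 0.0302, 'hub': (array([ 0.402 , -0.2147]), array([21.3, 20.8]), 12.4, np.int64(291)), 'N': {10: np.float64(41.0), 13: np.float64(228.0), 16: np.float64(43.0), 24: np.float64(35.0)}, 'k': 13, 'phase': np.float64(8.1)}
(0.62, -0.235) {'c': array([ 0.6241, -0.2412]), 'R': 0.0304, 'hub': (array([ 0.6186, -0.243 ]), array([14.6,  7.1]), 86.4, np.int64(104)), 'N': {10: np.float64(59.0), 13: np.float64(45.0), 16: np.float64(75.0), 24: np.float64(39.0)}, 'k': 16, 'phase': np.float64(13.1)}
(0.6, 0.235) {'c': array([0.5989, 0.2284]), 'R': 0.0354, 'hub': None, 'N': {10: np.float64(116.0), 13: np.float64(97.0), 16: np.float64(180.0), 24: np.float64(18.0)}, 'k': 16, 'phase': np.float64(8.1)}
(0.405, 0.177) {'c': array([0.4086, 0.1812]), 'R': 0.0356, 'hub': (array([0.4097, 0.1793]), array([20.2, 21.7]), 52.7, np.int64(322)), 'N': {10: np.float64(60.0), 13: np.float64(53.0), 16: np.float64(39.0), 24: np.float64(7.0)}, 'k': 10, 'phase': np.float64(5.3)}
orange [0.55125972 0.0008887  0.18073474] 247
```

{"method": "send_rows", "body": {"commands": [[[0,0,0,0,0,-0.7],[0.75,-0.4,0.7,0,0,0],[0.75,-0.4,0.7,0,0,0],[0.75,-0.4,0.7,0,0,0],[0.7,-0.33,0.7,0,0,0],[0,0,0.7,0,0,0],[0,0,0,0,0,0],[0,0,0,0,0,0]]]}}

```text
time_s: 4.22
eef_pos: [0.557, -0.001, 0.2986]
eef_rot: [-0.0, 0.999, 0.034, -0.002]
wrist_force: [0.2, -0.3, 0.7]
opening: 0.999
grasp_force: 0.0
```

```bash
python3 - <<'E'
from h import *
p=imaging.camera('wrist'); C=cloud(p)
cv2.imwrite('pics/w2.png',p['image'])
t=tool();print(t[0],t[1].as_matrix().round(3).tolist())
hsv=cv2.cvtColor(p['image'],cv2.COLOR_BGR2HSV)
near=np.hypot(C[...,0]-.555,C[...,1])<.08
blue=(hsv[...,0]>95)&(hsv[...,0]<130)&(hsv[...,1]>120); Z=C[...,2]
m=near&(Z>.104)&(Z<.115); print('top',rect(C,m)); print('blue',rect(C,m&blue), np.median(Z[m&blue]))
m=near&blue&(Z>.044)&(Z<.052); print('skirt',rect(C,m))
o=(hsv[...,0]<18)&(hsv[...,1]>150)&near&(Z>.1)&(Z<.12); print('orange',C[o].mean(0),o.sum())
E
```

```text
[ 0.55742666 -0.00113094  0.30007302] [[0.998, 0.069, -0.001], [0.069, -0.998, 0.0], [-0.001, -0.0, -1.0]]
top (array([0.5576, 0.0039]), array([37.2, 44.2]), 4.5, np.int64(5777))
blue (array([ 5.579e-01, -2.000e-04]), array([37.2, 36.1]), 4.4, np.int64(5461)) 0.10915957367105045
skirt (array([ 0.5465, -0.0011]), array([80.7, 57.1]), 4.5, np.int64(2543))
orange [0.55719894 0.02336335 0.10552412] 186
```

View pics/w2.png

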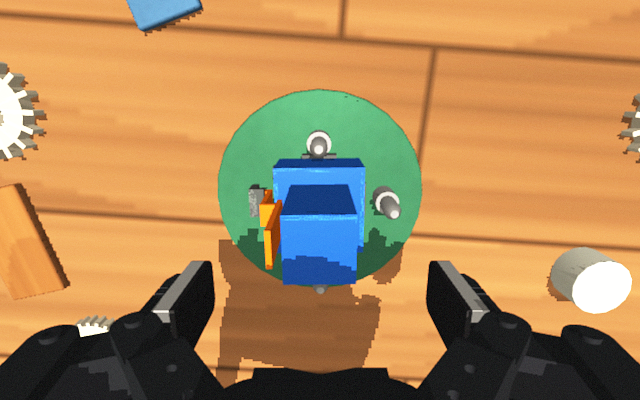

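{"method": "send_rows", "body": {"commands": [[[0.02,-0.09,0.6,0,0,-0.08],[0,0,0.7,0,0,0],[0,0,0.65,0,0,0],[0,0,0,0,0,0],[0,0,0,0,0,0]]]}}

```text
time_s: 4.68
eef_pos: [0.558, 0.0018, 0.2423]
eef_rot: [0.0, 0.999, 0.038, 0.0]
wrist_force: [-0.2, -0.0, 0.3]
opening: 1.001
grasp_force: 0.0
```

{"method": "send_rows", "body": {"commands": [[[0,0,0,0,0,0],[0,0,0,0,0,0],[0,0,0,0,0,0],[0,0,0,0,0,0],[0,0,0,0,0,0],[0,0,0,0,0,0],[0,0,0,0,0,0],[0,0,0,0,0,0]]], "jaw": 0}}

```text
time_s: 5.35
eef_pos: [0.5594, 0.0016, 0.2437]
eef_rot: [0.001, 0.999, 0.039, 0.002]
wrist_force: [-0.0, -2.3, 9.4]
opening: 0.415
grasp_force: 62.9
```

{"method": "send_rows", "body": {"commands": [[[0,0,-0.3,0,0,0],[0,0,-0.4,0,0,0],[0,0,-0.5,0,0,0],[0,0,-0.7,0,0,0],[0,0,-0.8,0,0,0],[0,0,-0.9,0,0,0],[0,0,-0.9,0,0,0],[0,0,0,0,0,0]]]}}

```text
time_s: 6.02
eef_pos: [0.5595, 0.0025, 0.3834]
eef_rot: [0.001, 0.999, 0.039, 0.005]
wrist_force: [1.2, -0.2, 1.0]
opening: 0.415
grasp_force: 61.7
```

```bash
python3 - <<'E'
from h import *
t=tool();print(t[0],t[2]['opening'],t[2]['grasp_force'],t[2]['q'])
p=imaging.camera('side'); cv2.imwrite('pics/s2.png',p['image'][120:380,120:480])
C=cloud(p)
for r in models.regions_of(p,'cover')[:2]:
    m=r['region']&(p['depth']>0); print(r['confidence'],np.percentile(C[m],[2,50,98],axis=0).round(3).tolist())
for r in models.regions_of(p,'pad')[:1]:
    m=r['region']&(p['depth']>0); print('pad',rect(C,m),np.median(C[m][:,2]))
E
```

```text
[0.55949157 0.00246465 0.38342068] 0.4152213801976738 61.72887593507767 [-2.07771609e-01  1.63040813e-01  1.67192890e+00  1.68066114e-04
  1.29634428e+00  1.28466792e+00]
0.95 [[0.527, -0.03, 0.152], [0.541, 0.017, 0.188], [0.584, 0.034, 0.25]]
pad (array([0.4805, 0.3791]), array([135.4, 136. ]), 89.4, np.int64(3505)) 0.004705412993927127
```

View pics/s2.png

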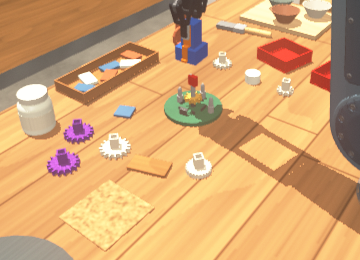

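{"method": "send_rows", "body": {"commands": [[[-0.12,-0.5,0,0,0,0],[-0.12,-0.9,0,0,0,0],[-0.12,-0.9,0,0,0,0],[-0.12,-0.95,0,0,0,0],[-0.12,-0.95,0,0,0,0],[-0.12,-0.95,0,0,0,0],[-0.12,-0.95,0,0,0,0],[-0.12,-0.95,0,0,0,0]]]}}

```text
time_s: 6.83
eef_pos: [0.5113, 0.213, 0.3744]
eef_rot: [0.0, 0.999, 0.039, -0.002]
wrist_force: [0.1, 1.0, -1.8]
opening: 0.413
grasp_force: 61.7
```

{"method": "send_rows", "body": {"commands": [[[-0.12,-0.95,0,0,0,0],[-0.12,-0.95,0,0,0,0],[-0.12,-0.95,0,0,0,0],[-0.12,-0.95,0,0,0,0],[-0.12,-0.95,0,0,0,0],[-0.12,-0.95,0.5,0,0,0],[0,0,0.9,0,0,0],[0,0,0.9,0,0,0]]]}}

```text
time_s: 7.5
eef_pos: [0.4762, 0.3822, 0.3057]
eef_rot: [-0.0, 0.999, 0.041, -0.0]
wrist_force: [0.4, -0.3, -1.4]
opening: 0.416
grasp_force: 61.7
```

{"method": "send_rows", "body": {"commands": [[[0,0,0.9,0,0,0],[0,0,0.8,0,0,0],[0,0,0,0,0,0],[0,0,0,0,0,0]]]}}

```text
time_s: 7.83
eef_pos: [0.4764, 0.3797, 0.2536]
eef_rot: [0.001, 0.999, 0.039, -0.003]
wrist_force: [1.2, -0.4, -0.7]
opening: 0.413
grasp_force: 61.7
```

{"method": "send_rows", "body": {"commands": [[[0,0,0.3,0,0,0],[0,0,0.25,0,0,0],[0,0,0,0,0,0],[0,0,0,0,0,0]]]}}

```text
time_s: 8.17
eef_pos: [0.4781, 0.3799, 0.24]
eef_rot: [-0.0, 0.999, 0.039, 0.0]
wrist_force: [0.3, 0.5, -1.6]
opening: 0.415
grasp_force: 61.7
```

```bash
python3 - <<'E'
from h import *
t=tool();print(t[0],t[2]['wrist_force'])
p=imaging.camera('side'); C=cloud(p)
for r in models.regions_of(p,'cover')[:2]:
    m=r['region']&(p['depth']>0); print(r['confidence'],np.percentile(C[m],[0.5,50,98],axis=0).round(4).tolist())
E
```

```text
[0.47812917 0.37986588 0.2400001 ] [ 0.28604448  0.49141281 -1.59209308]
0.57 [[0.4437, 0.3498, 0.0059], [0.4577, 0.3905, 0.0464], [0.4976, 0.4106, 0.1074]]
```

{"method": "send_rows", "body": {"commands": [[[0,0,0.1,0,0,0],[0,0,0,0,0,0],[0,0,0,0,0,0]]]}}

```text
time_s: 8.52
eef_pos: [0.4781, 0.3798, 0.2367]
eef_rot: [-0.0, 0.999, 0.039, -0.0]
wrist_force: [0.3, 0.0, -0.6]
opening: 0.414
grasp_force: 61.7
```

{"method": "send_rows", "body": {"commands": [[[0,0,0,0,0,0],[0,0,0,0,0,0],[0,0,0,0,0,0],[0,0,0,0,0,0],[0,0,0,0,0,0],[0,0,-0.5,0,0,0],[0,0,-0.9,0,0,0],[0,0,-0.9,0,0,0]]], "jaw": 1}}

```text
time_s: 9.18
eef_pos: [0.4776, 0.3796, 0.3053]
eef_rot: [0.001, 0.999, 0.039, -0.001]
wrist_force: [-0.3, -0.1, 0.7]
opening: 1.001
grasp_force: 0.0
```

{"method": "send_rows", "body": {"commands": [[[0,0,-0.9,0,0,0],[0,0,-0.9,0,0,0],[0.3,0.9,0,0,0,0],[0.3,0.9,0,0,0,0],[0.3,0.9,0,0,0,0],[0.3,0.9,0,0,0,0],[0.3,0.9,0,0,0,0],[0,0,0,0,0,0]]]}}

```text
time_s: 9.85
eef_pos: [0.5353, 0.2449, 0.3599]
eef_rot: [0.001, 0.999, 0.037, 0.001]
wrist_force: [0.9, 0.9, -0.4]
opening: 1.0
grasp_force: 0.0
```

```bash
python3 - <<'E'
from h import *
t=tool();print(t[0],t[1].as_matrix()[:2,0],t[2]['time_s'],t[2]['q'])
p=imaging.camera('wrist'); cv2.imwrite('pics/w3.png',p['image'])
print(gear(p,(.6,.235),show='pics/g16.png'))
C=cloud(p);near=np.hypot(C[...,0]-.478,C[...,1]-.379)<.06
print('cover top',rect(C,near&(C[...,2]>.095)&(C[...,2]<.107)))
s=imaging.camera('side');C=cloud(s)
for r in models.regions_of(s,'cover')[:2]:
    m=r['region']&(s['depth']>0); print(r['confidence'],np.percentile(C[m],[0.5,50,98],axis=0).round(4).tolist())
E
```

```text
[0.53525835 0.24487505 0.35991329] [0.99727003 0.07383248] 9.85 [ 0.22805716  0.25291288  1.61471268 -0.00200923  1.27313773  1.72554318]
{'c': array([0.6033, 0.2368]), 'R': 0.0354, 'hub': (array([0.6037, 0.2365]), array([20., 20.]), 45.8, np.int64(360)), 'N': {10: np.float64(9.0), 13: np.float64(5.0), 16: np.float64(888.0), 24: np.float64(1.0)}, 'k': 16, 'phase': np.float64(0.8)}
cover top (array([0.4771, 0.3782]), array([37.2, 45.2]), 4.9, np.int64(2928))
0.83 [[0.4438, 0.3438, 0.0046], [0.4592, 0.3883, 0.0485], [0.4955, 0.4115, 0.1028]]
0.54 [[0.4613, 0.3925, 0.0039], [0.4709, 0.4008, 0.0541], [0.4824, 0.4154, 0.1007]]
```

View pics/w3.png

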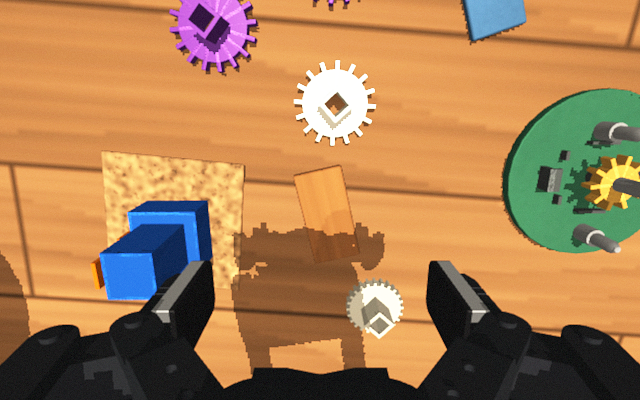

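```bash
cat >> h.py <<'E'
def plan(xyz,yaw):
    P,Rt,o=tool(); M=Rt.as_matrix(); y0=np.degrees(np.arctan2(M[1,0],M[0,0]))
    a=np.radians(yaw); d=np.array(xyz)-P
    turn=-(np.radians(yaw-y0)); turn=(turn+np.pi)%(2*np.pi)-np.pi
    print('pos',P.round(4),'yaw',y0.round(2),'tilt',M[:2,2].round(4),'q6',round(o['q'][5],2),'t',o['time_s'])
    print('turn',round(turn/.1,2),'then x',round((d[0]*np.cos(a)+d[1]*np.sin(a))/.03,2),'y',round((d[0]*np.sin(a)-d[1]*np.cos(a))/.03,2),'z',round(-d[2]/.03,2))
E
python3 -c "
from h import *
plan((.6036,.2366,.188),45.8)"
```

```text
pos [0.5334 0.2487 0.3597] yaw 4.4 tilt [-0.0002  0.0004] q6 1.73 t 10.0
turn -7.23 then x 1.34 y 1.96 z 5.72
```

{"method": "send_rows", "body": {"commands": [[[0,0,0,0,0,-0.9],[0,0,0,0,0,-0.9],[0,0,0,0,0,-0.9],[0,0,0,0,0,-0.9],[0,0,0,0,0,-0.9],[0,0,0,0,0,-0.9],[0,0,0,0,0,-0.9],[0,0,0,0,0,-0.95]]], "jaw": 0.55}}

```text
time_s: 10.67
eef_pos: [0.5328, 0.2503, 0.3597]
eef_rot: [-0.0, 0.919, 0.394, -0.0]
wrist_force: [-0.6, 0.9, 0.3]
opening: 0.553
grasp_force: 0.0
```

{"method": "send_rows", "body": {"commands": [[[0.7,0.9,0.6,0,0,0],[0.69,0.93,0.6,0,0,0],[0,0,0.9,0,0,0],[0,0,0.9,0,0,0],[0,0,0.7,0,0,0],[0,0,0,0,0,0],[0,0,0,0,0,0]]]}}

```text
time_s: 11.25
eef_pos: [0.6009, 0.2417, 0.2474]
eef_rot: [-0.0, 0.92, 0.391, -0.002]
wrist_force: [-0.2, -0.1, 0.4]
opening: 0.551
grasp_force: 0.0
```

```bash
python3 -c "
from h import *
plan((.6036,.2366,.188),45.8)"
```

```text
pos [0.6009 0.2417 0.2474] yaw 46.08 tilt [-0.0033 -0.0004] q6 0.97 t 11.25
turn 0.05 then x -0.06 y 0.18 z 1.98
```

{"method": "send_rows", "body": {"commands": [[[-0.06,0.18,0.6,0,0,0.05],[0,0,0.7,0,0,0],[0,0,0.66,0,0,0],[0,0,0,0,0,0],[0,0,0,0,0,0]]]}}

```text
time_s: 11.67
eef_pos: [0.6046, 0.2363, 0.191]
eef_rot: [-0.0, 0.921, 0.389, 0.0]
wrist_force: [0.7, 0.9, 1.2]
opening: 0.556
grasp_force: 0.0
```

```bash
python3 -c "
from h import *
plan((.6036,.2366,.188),45.8)"
```

```text
pos [0.6046 0.2363 0.191 ] yaw 45.76 tilt [0.0004 0.0002] q6 0.96 t 11.6667
turn -0.01 then x -0.02 y -0.03 z 0.1
```

{"method": "send_rows", "body": {"commands": [[[0,0,0,0,0,0],[0,0,0,0,0,0],[0,0,0,0,0,0],[0,0,0,0,0,0],[0,0,0,0,0,0],[0,0,-0.5,0,0,0],[0,0,-0.9,0,0,0],[0,0,-0.9,0,0,0]]], "jaw": 0}}

```text
time_s: 12.33
eef_pos: [0.6039, 0.2354, 0.2596]
eef_rot: [-0.0, 0.922, 0.388, -0.001]
wrist_force: [1.7, 0.3, -0.6]
opening: 0.216
grasp_force: 60.8
```

{"method": "send_rows", "body": {"commands": [[[0,0,-0.9,0,0,0.85],[0,0,-0.9,0,0,0.85],[0,0,-0.9,0,0,0.85],[0,0,-0.7,0,0,0.9],[0,0,0,0,0,0.9],[0,0,0,0,0,0.9],[-0.66,0.8,0,0,0,0],[-0.66,0.8,0,0,0,0]]]}}

```text
time_s: 13.0
eef_pos: [0.5788, 0.1791, 0.3621]
eef_rot: [-0.0, 0.991, 0.137, 0.001]
wrist_force: [-0.4, -0.5, -0.3]
opening: 0.218
grasp_force: 60.7
```

{"method": "send_rows", "body": {"commands": [[[-0.66,0.8,0,0,0,0],[-0.66,0.8,0,0,0,0],[-0.66,0.8,0,0,0,0],[-0.66,0.8,0,0,0,0],[-0.66,0.8,0,0,0,0],[-0.66,0.8,0,0,0,0],[-0.66,0.8,0,0,0,0],[0,0,0,0,0,0]]]}}

```text
time_s: 13.67
eef_pos: [0.4894, -0.0239, 0.3619]
eef_rot: [0.001, 0.991, 0.134, -0.0]
wrist_force: [0.7, -1.6, -0.1]
opening: 0.22
grasp_force: 60.8
```

```bash
cat >> h.py <<'E'
def rectify(p,c,z,half=0.09,s=0.0005):
    g=np.arange(-half,half,s); X,Y=np.meshgrid(c[0]+g,c[1]-g)
    W=np.stack([X,Y,np.full_like(X,z),np.ones_like(X)],-1)@np.linalg.inv(p['pose']).T
    U=W[...,:3]@p['mtx'].T; U=(U[...,:2]/U[...,2:]).astype(np.float32)
    return cv2.remap(p['image'],U[...,0],U[...,1],cv2.INTER_LINEAR)
def phase(p,c,N,r0,r1,z,mask):
    th=np.radians(np.arange(360)); rr=np.linspace(r0,r1,9)[:,None]
    W=np.stack([c[0]+rr*np.cos(th),c[1]+rr*np.sin(th),np.full((9,360),z),np.ones((9,360))],-1)@np.linalg.inv(p['pose']).T
    U=W[...,:3]@p['mtx'].T; U=(U[...,:2]/U[...,2:]).astype(np.float32)
    pr=cv2.remap(mask.astype(np.float32),U[...,0],U[...,1],cv2.INTER_LINEAR).sum(0); F=np.fft.fft(pr)
    return abs(F[N]).round(),(-np.degrees(np.angle(F[N]))/N)%(360/N)
E
python3 - <<'E'
from h import *
t=tool();print(t[2]['opening'],t[2]['grasp_force']); plan((.5054,-.0043,.28),15.7)
p=imaging.camera('wrist'); cv2.imwrite('pics/w4.png',p['image']); C=cloud(p); Z=C[...,2]
hsv=cv2.cvtColor(p['image'],cv2.COLOR_BGR2HSV); near=np.hypot(C[...,0]-.558,C[...,1])<.078
red=((hsv[...,0]<8)|(hsv[...,0]>172))&(hsv[...,1]>150)&near
print('key',rect(C,red&(Z>.098)&(Z<.106)), np.percentile(Z[red],[5,50,95]))
for a in [(.5985,.0029),(.5615,-.0468),(.5054,-.0043)]:
    m=(np.hypot(C[...,0]-a[0],C[...,1]-a[1])<.012)&(Z>.05)&(Z<.058); print('post',a,rect(C,m),C[m].mean(0).round(4) if m.any() else '')
g=near&(hsv[...,0]>50)&(hsv[...,0]<85)&(hsv[...,1]>80)&(Z>.009)&(Z<.015)
print('disc',cv2.minEnclosingCircle((C[g][:,:2]*1000).astype(np.float32)))
brass=(hsv[...,0]>15)&(hsv[...,0]<35)&(hsv[...,1]>110)&(hsv[...,2]>120)
print('master',[phase(p,(.5579,-.0002),10,.017,.022,z,brass) for z in (.036,.042)])
cv2.imwrite('pics/r4.png',rectify(p,(.558,0),.042))
E
```

```text
0.21963922436792868 60.754501819610596
pos [ 0.4894 -0.0239  0.3619] yaw 15.43 tilt [-0.0001 -0.0021] q6 1.01 t 13.6667
turn -0.05 then x 0.69 y -0.49 z 2.73
key (array([ 5.577e-01, -2.000e-04]), array([11.4, 23.1]), 83.9, np.int64(617)) [0.10059487 0.10210798 0.10334518]
post (0.5985, 0.0029) (array([0.5985, 0.0029]), array([10.1,  9.1]), 76.5, np.int64(159)) [0.5982 0.0028 0.0531]
post (0.5615, -0.0468) (array([ 0.5616, -0.0467]), array([9.8, 9.4]), 87.4, np.int64(138)) [ 0.5617 -0.0464  0.0531]
post (0.5054, -0.0043) (array([ 0.5059, -0.0045]), array([9.9, 9.2]), 78.0, np.int64(121)) [ 0.5062 -0.0045  0.0531]
disc ((557.6896362304688, -0.022455118596553802), 75.35385131835938)
master [(np.float32(895.0), np.float32(29.692318)), (np.float32(893.0), np.float32(29.725342))]
```

View pics/w4.png

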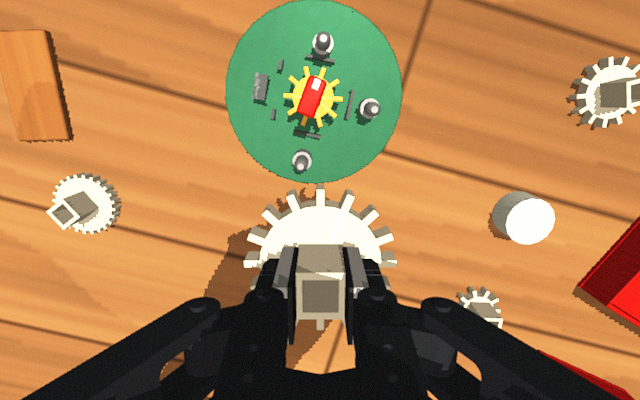

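{"method": "send_rows", "body": {"commands": [[[0,0,0,0,0,-0.6],[0,0,0,0,0,-0.6],[0.4,-0.15,0.8,0,0,0],[0.35,-0.2,0.8,0,0,0],[0,0,0.8,0,0,0],[0,0,0.5,0,0,0],[0,0,0,0,0,0],[0,0,0,0,0,0]]]}}

```text
time_s: 14.38
eef_pos: [0.5079, -0.0013, 0.2739]
eef_rot: [-0.0, 0.981, 0.196, -0.001]
wrist_force: [0.2, 0.3, -1.2]
opening: 0.216
grasp_force: 60.7
```

```bash
python3 -c "
from h import *
plan((.5061,-.0041,.2215),22.3)"
```

```text
pos [ 0.5079 -0.0013  0.2739] yaw 22.56 tilt [-0.0013  0.0006] q6 0.94 t 14.3833
turn 0.04 then x -0.09 y 0.06 z 1.75
```

{"method": "send_rows", "body": {"commands": [[[-0.09,0.06,0,0,0,0.04],[0,0,0,0,0,0],[0,0,0,0,0,0],[0,0,0,0,0,0]]]}}

```text
time_s: 14.72
eef_pos: [0.5065, -0.005, 0.2751]
eef_rot: [0.0, 0.981, 0.193, 0.001]
wrist_force: [1.2, 0.4, -0.3]
opening: 0.216
grasp_force: 60.7
```

```bash
python3 -c "
from h import *
plan((.5061,-.0041,.2215),22.3)"
```

```text
pos [ 0.5065 -0.005   0.2751] yaw 22.26 tilt [ 0.0021 -0.0004] q6 0.94 t 14.7167
turn -0.01 then x 0.0 y -0.03 z 1.79
```

{"method": "send_rows", "body": {"commands": [[[0,-0.02,0.4,0,0,0],[0,0,0.4,0,0,0],[0,0,0.3,0,0,0],[0,0,0.3,0,0,0],[0,0,0.2,0,0,0],[0,0,0.1,0,0,0],[0,0,0,0,0,0],[0,0,0,0,0,0]]]}}

```text
time_s: 15.38
eef_pos: [0.506, -0.0043, 0.223]
eef_rot: [0.0, 0.981, 0.193, 0.0]
wrist_force: [0.0, 0.6, -0.7]
opening: 0.222
grasp_force: 60.7
```

{"method": "send_rows", "body": {"commands": [[[0,0,0,0,0,0],[0,0,0,0,0,0],[0,0,0,0,0,0],[0,0,0,0,0,0],[0,0,-0.4,0,0,0],[0,0,-0.7,0,0,0],[0,0,-0.9,0,0,0],[0,0,-0.9,0,0,0]]], "jaw": 0.45}}

```text
time_s: 16.05
eef_pos: [0.5055, -0.0042, 0.3104]
eef_rot: [-0.0, 0.981, 0.193, -0.001]
wrist_force: [0.2, 0.2, -0.0]
opening: 0.454
grasp_force: 0.0
```

{"method": "send_rows", "body": {"commands": [[[0,0,-0.8,0,0,0.8],[0,0,-0.8,0,0,0.8],[0,0,0,0,0,0.8],[0,0,0,0,0,0.8],[0,0,0,0,0,0.7],[0.15,0.9,0,0,0,0],[0.15,0.9,0,0,0,0],[0.15,0.9,0,0,0,0]]], "jaw": 0.55}}

```text
time_s: 16.72
eef_pos: [0.5193, -0.0858, 0.3582]
eef_rot: [0.0, 1.0, 0.0, 0.0]
wrist_force: [0.4, -0.1, 0.3]
opening: 0.553
grasp_force: 0.0
```

{"method": "send_rows", "body": {"commands": [[[0.18,0.9,0,0,0,0],[0.18,0.9,0,0,0,0],[0.18,0.9,0,0,0,0],[0.18,0.9,0,0,0,0],[0.18,0.9,0,0,0,0],[0.1,0.67,0,0,0,0],[0,0,0,0,0,0],[0,0,0,0,0,0]]]}}

```text
time_s: 17.38
eef_pos: [0.5489, -0.2413, 0.3576]
eef_rot: [-0.0, 1.0, -0.002, -0.0]
wrist_force: [-0.6, 0.3, 1.0]
opening: 0.548
grasp_force: 0.0
```

```bash
python3 - <<'E'
from h import *
p=imaging.camera('wrist'); cv2.imwrite('pics/w5.png',p['image'])
g=gear(p,(.62,-.24));print(g)
plan((*g['hub'][0],.189),g['hub'][2] if g['hub'][2]<50 else g['hub'][2]-90)
g=gear(p,(.40,-.214));print(g)
g=gear(p,(.5054,-.0043),zt=.042,zh=.07);print(g)
s=imaging.camera('side');C=cloud(s); cv2.imwrite('pics/s5.png',cv2.resize(s['image'][180:260,250:370],(600,400)))
near=np.hypot(C[...,0]-.505,C[...,1]+.004)<.013; z=C[...,2][near]; print('hub top',np.percentile(z[z<.1],[80,95,99]))
E
```

```text
{'c': array([ 0.6289, -0.2436]), 'R': 0.0295, 'hub': (array([ 0.6293, -0.2439]), array([20., 20.]), 29.2, np.int64(380)), 'N': {10: np.float64(5.0), 13: np.float64(893.0), 16: np.float64(1.0), 24: np.float64(7.0)}, 'k': 13, 'phase': np.float64(1.5)}
pos [ 0.5488 -0.2403  0.3576] yaw -0.11 tilt [-0.0006  0.0009] q6 0.96 t 17.4333
turn -5.12 then x 2.28 y 1.41 z 5.62
{'c': array([ 0.399 , -0.2115]), 'R': 0.0315, 'hub': (array([ 0.4023, -0.2148]), array([21.3, 20.6]), 13.4, np.int64(325)), 'N': {10: np.float64(67.0), 13: np.float64(114.0), 16: np.float64(107.0), 24: np.float64(22.0)}, 'k': 13, 'phase': np.float64(16.6)}
{'c': array([ 0.5046, -0.007 ]), 'R': 0.0426, 'hub': (array([ 0.5237, -0.0014]), array([59.8, 23.6]), 13.5, np.int64(515)), 'N': {10: np.float64(8.0), 13: np.float64(33.0), 16: np.float64(27.0), 24: np.float64(49.0)}, 'k': 24, 'phase': np.float64(9.5)}
hub top [0.06658951 0.06997342 0.07072013]
```

View pics/s5.png

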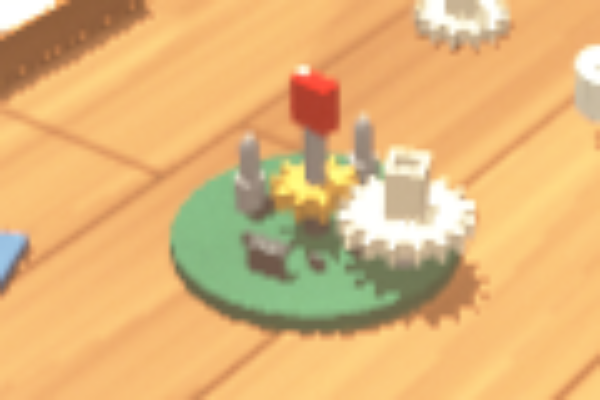

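{"method": "send_rows", "body": {"commands": [[[0,0,0,0,0,-0.85],[0,0,0,0,0,-0.85],[0,0,0,0,0,-0.85],[0,0,0,0,0,-0.85],[0,0,0,0,0,-0.85],[0,0,0,0,0,-0.87],[0.76,0.47,0.4,0,0,0],[0.76,0.47,0.4,0,0,0]]], "jaw": 0.55}}

```text
time_s: 18.15
eef_pos: [0.603, -0.2414, 0.3351]
eef_rot: [0.001, 0.967, 0.253, 0.001]
wrist_force: [0.3, 0.1, -0.1]
opening: 0.55
grasp_force: 0.0
```

{"method": "send_rows", "body": {"commands": [[[0.76,0.47,0.4,0,0,0],[0,0,0.9,0,0,0],[0,0,0.9,0,0,0],[0,0,0.8,0,0,0],[0,0,0,0,0,0],[0,0,0,0,0,0],[0,0,0,0,0,0]]]}}

```text
time_s: 18.73
eef_pos: [0.63, -0.2434, 0.2456]
eef_rot: [0.001, 0.967, 0.253, 0.001]
wrist_force: [-0.2, -0.1, 0.3]
opening: 0.55
grasp_force: 0.0
```

```bash
python3 -c "
from h import *
plan((.6291,-.2438,.190),29.2)"
```

```text
pos [ 0.63   -0.2434  0.2456] yaw 29.32 tilt [ 0.0017 -0.0009] q6 0.52 t 18.7333
turn 0.02 then x -0.03 y -0.0 z 1.85
```

{"method": "send_rows", "body": {"commands": [[[-0.03,0,0.6,0,0,0],[0,0,0.7,0,0,0],[0,0,0.54,0,0,0],[0,0,0,0,0,0],[0,0,0,0,0,0],[0,0,0,0,0,0]]]}}

```text
time_s: 19.23
eef_pos: [0.6296, -0.2448, 0.1914]
eef_rot: [0.001, 0.968, 0.253, 0.001]
wrist_force: [-0.4, -0.4, -0.1]
opening: 0.547
grasp_force: 0.0
```

{"method": "send_rows", "body": {"commands": [[[0,0,0,0,0,0],[0,0,0,0,0,0],[0,0,0,0,0,0],[0,0,0,0,0,0],[0,0,-0.5,0,0,0],[0,0,-0.9,0,0,0],[0,0,-0.9,0,0,-0.8],[0,0,-0.9,0,0,-0.8]]], "jaw": 0}}

```text
time_s: 19.9
eef_pos: [0.6283, -0.2441, 0.2861]
eef_rot: [-0.001, 0.944, 0.331, -0.0]
wrist_force: [0.5, -0.1, -0.5]
opening: 0.218
grasp_force: 59.5
```

{"method": "send_rows", "body": {"commands": [[[0,0,-0.9,0,0,-0.8],[0,0,-0.9,0,0,-0.8],[0,0,-0.5,0,0,-0.8],[0,0,0,0,0,-0.8],[0,0,0,0,0,-0.8],[0,0,0,0,0,-0.8],[0,0,0,0,0,-0.8],[0,0,0,0,0,-0.8]]]}}

```text
time_s: 20.57
eef_pos: [0.6284, -0.2441, 0.3544]
eef_rot: [-0.0, 0.792, 0.611, -0.0]
wrist_force: [0.5, -0.2, -0.9]
opening: 0.219
grasp_force: 59.5
```

{"method": "send_rows", "body": {"commands": [[[0.8,-0.73,0,0,0,0],[0.8,-0.73,0,0,0,0],[0.8,-0.73,0,0,0,0],[0.8,-0.73,0,0,0,0],[0.8,-0.73,0,0,0,0],[0.8,-0.73,0,0,0,0],[0,0,0,0,0,0],[0,0,0,0,0,0]]]}}

```text
time_s: 21.23
eef_pos: [0.538, -0.0699, 0.3545]
eef_rot: [0.0, 0.792, 0.61, 0.0]
wrist_force: [0.4, -0.4, -1.0]
opening: 0.223
grasp_force: 59.6
```

```bash
cat >> h.py <<'E'
AX=np.array([.5578,-.0001]); TAU=4.4
def tester(p):
    C=cloud(p); Z=C[...,2]; hsv=cv2.cvtColor(p['image'],cv2.COLOR_BGR2HSV); near=np.hypot(C[...,0]-AX[0],C[...,1]-AX[1])<.03
    red=((hsv[...,0]<8)|(hsv[...,0]>172))&(hsv[...,1]>150)&near
    print('key',rect(C,red&(Z>.098)&(Z<.106)))
    brass=(hsv[...,0]>15)&(hsv[...,0]<35)&(hsv[...,1]>110)&(hsv[...,2]>120)
    a,ph=phase(p,AX,10,.017,.022,.042,brass); print('master',a,ph); return float(ph)
def want(ph,N,postdir,R2):
    dm=(ph-postdir+18)%36-18; gap=postdir+180-20*dm/R2; return (gap+180/N)%(360/N)
E
python3 - <<'E'
from h import *
t=tool();print(t[2]['opening'],t[2]['grasp_force']); plan((.5614,-.0467,.275),75)
p=imaging.camera('wrist'); cv2.imwrite('pics/w6.png',p['image']); C=cloud(p); Z=C[...,2]
ph=tester(p); print('gear13 yaw mod 27.69:',want(ph,13,TAU-90,26),'gear10:',want(ph,10,TAU,20))
for a in [(.5984,.003),(.5614,-.0467)]:
    m=(np.hypot(C[...,0]-a[0],C[...,1]-a[1])<.012)&(Z>.05)&(Z<.058); print('post',a,rect(C,m))
E
```

```text
0.22250240967303342 59.644325226545334
pos [ 0.538  -0.0699  0.3545] yaw 75.25 tilt [ 0.0004 -0.0002] q6 -0.09 t 21.2333
turn 0.04 then x 0.95 y 0.55 z 2.65
key (array([ 5.577e-01, -2.000e-04]), array([11.2, 23.5]), 83.8, np.int64(670))
master 889.0 29.692387
gear13 yaw mod 27.69: 19.559702594463644 gear10: 33.107613372802746
post (0.5984, 0.003) (array([0.5986, 0.0034]), array([9.4, 9.6]), 54.8, np.int64(158))
post (0.5614, -0.0467) (array([ 0.5614, -0.0461]), array([9.3, 9.9]), 75.9, np.int64(130))
```

View pics/w6.png

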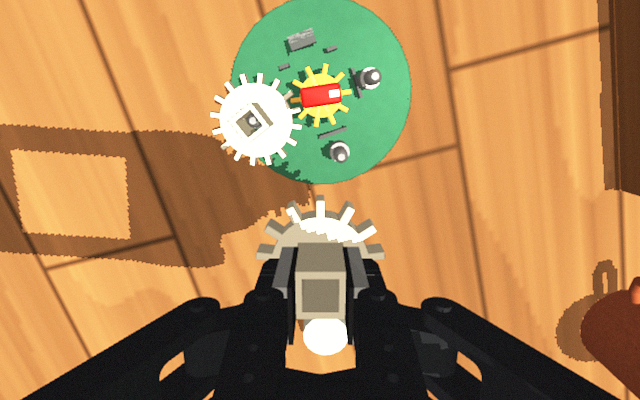

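{"method": "send_rows", "body": {"commands": [[[0.48,0.28,0.2,0,0,0.04],[0.46,0.27,0.2,0,0,0],[0,0,0.8,0,0,0],[0,0,0.8,0,0,0],[0,0,0.6,0,0,0],[0,0,0,0,0,0],[0,0,0,0,0,0],[0,0,0,0,0,0]]]}}

```text
time_s: 21.95
eef_pos: [0.5628, -0.0494, 0.2769]
eef_rot: [0.001, 0.794, 0.608, 0.0]
wrist_force: [-0.5, 0.4, -0.4]
opening: 0.223
grasp_force: 59.6
```

```bash
python3 -c "
from h import *
plan((.5613,-.0468,.2220),75)"
```

```text
pos [ 0.5628 -0.0494  0.2769] yaw 74.82 tilt [ 0.0017 -0.0006] q6 -0.03 t 21.95
turn -0.03 then x 0.07 y -0.07 z 1.83
```

{"method": "send_rows", "body": {"commands": [[[0.05,-0.05,0.2,0,0,-0.02],[0,0,0,0,0,0],[0,0,0,0,0,0],[0,0,0,0,0,0]]]}}

```text
time_s: 22.28
eef_pos: [0.561, -0.0466, 0.2703]
eef_rot: [0.0, 0.793, 0.609, 0.0]
wrist_force: [-0.1, -0.1, -1.4]
opening: 0.221
grasp_force: 59.6
```

```bash
python3 -c "
from h import *
plan((.5613,-.0468,.2220),75)"
```

```text
pos [ 0.561  -0.0466  0.2703] yaw 75.0 tilt [ 0.0009 -0.0003] q6 -0.03 t 22.2833
turn -0.0 then x -0.0 y 0.01 z 1.61
```

Gear 13 is aligned; lower it, release, and go to gear10's view point.

{"method": "send_rows", "body": {"commands": [[[0,0,0.35,0,0,0],[0,0,0.35,0,0,0],[0,0,0.3,0,0,0],[0,0,0.3,0,0,0],[0,0,0.2,0,0,0],[0,0,0.1,0,0,0],[0,0,0,0,0,0],[0,0,0,0,0,0]]]}}

```text
time_s: 22.95
eef_pos: [0.5609, -0.0466, 0.2214]
eef_rot: [-0.0, 0.793, 0.609, -0.0]
wrist_force: [-0.0, -0.9, -0.5]
opening: 0.224
grasp_force: 59.7
```

{"method": "send_rows", "body": {"commands": [[[0,0,0,0,0,0],[0,0,0,0,0,0],[0,0,0,0,0,0],[0,0,0,0,0,0],[0,0,-0.4,0,0,0],[0,0,-0.7,0,0,0],[0,0,-0.9,0,0,0],[0,0,-0.9,0,0,0]]], "jaw": 0.45}}

```text
time_s: 23.62
eef_pos: [0.5606, -0.0465, 0.3101]
eef_rot: [-0.0, 0.793, 0.609, -0.0]
wrist_force: [1.1, 0.2, -0.3]
opening: 0.449
grasp_force: 0.0
```

{"method": "send_rows", "body": {"commands": [[[0,0,-0.8,0,0,0.9],[0,0,-0.8,0,0,0.9],[0,0,0,0,0,0.9],[0,0,0,0,0,0.9],[0,0,0,0,0,0.9],[0,0,0,0,0,0.9],[0,0,0,0,0,0.9],[0,0,0,0,0,0.9]]], "jaw": 0.55}}

```text
time_s: 24.28
eef_pos: [0.5608, -0.0465, 0.3579]
eef_rot: [0.0, 0.958, 0.288, 0.0]
wrist_force: [0.0, -0.2, -0.1]
opening: 0.554
grasp_force: 0.0
```

```bash
python3 - <<'E'
from h import *
plan((.335,-.214,.36),13)
s=imaging.camera('side');C=cloud(s); cv2.imwrite('pics/s7.png',cv2.resize(s['image'][170:250,250:370],(600,400)))
for a in [(.505,-.004),(.561,-.047)]:
    near=np.hypot(C[...,0]-a[0],C[...,1]-a[1])<.013; z=C[...,2][near]; print('hub top',np.percentile(z[z<.1],[80,95,99]))
E
```

```text
pos [ 0.5608 -0.0465  0.3579] yaw 33.48 tilt [ 0.001  -0.0003] q6 0.69 t 24.2833
turn 3.57 then x -8.59 y 3.75 z -0.07
hub top [0.06764727 0.07031094 0.07108575]
hub top [0.06722575 0.06998801 0.07106097]
```

{"method": "send_rows", "body": {"commands": [[[0,0,0,0,0,0.9],[0,0,0,0,0,0.9],[0,0,0,0,0,0.9],[0,0,0,0,0,0.87],[-0.95,0.42,0,0,0,0],[-0.95,0.42,0,0,0,0],[-0.95,0.42,0,0,0,0],[-0.95,0.42,0,0,0,0]]]}}

```text
time_s: 25.0
eef_pos: [0.4604, -0.1222, 0.3574]
eef_rot: [0.0, 0.993, 0.117, 0.0]
wrist_force: [0.7, -1.4, 0.7]
opening: 0.555
grasp_force: 0.0
```

{"method": "send_rows", "body": {"commands": [[[-0.95,0.42,0,0,0,0],[-0.95,0.42,0,0,0,0],[-0.95,0.42,0,0,0,0],[-0.95,0.42,0,0,0,0],[-0.95,0.42,0,0,0,0],[0,0,0,0,0,0],[0,0,0,0,0,0]]]}}

```text
time_s: 25.58
eef_pos: [0.3364, -0.2168, 0.3576]
eef_rot: [0.001, 0.993, 0.115, 0.001]
wrist_force: [0.4, -0.5, 1.0]
opening: 0.551
grasp_force: 0.0
```

```bash
python3 - <<'E'
from h import *
p=imaging.camera('wrist'); cv2.imwrite('pics/w8.png',p['image'])
g=gear(p,(.40,-.214),rmax=.025);print(g)
a=g['hub'][2]; plan((*g['hub'][0],.190),a if a<45 else a-90)
E
```

```text
{'c': array([ 0.4016, -0.2145]), 'R': 0.0235, 'hub': (array([ 0.4019, -0.2152]), array([19.5, 19.5]), 13.1, np.int64(368)), 'N': {10: np.float64(892.0), 13: np.float64(1.0), 16: np.float64(12.0), 24: np.float64(6.0)}, 'k': 10, 'phase': np.float64(30.6)}
pos [ 0.337  -0.2162  0.3575] yaw 13.24 tilt [ 0.0013 -0.0009] q6 0.47 t 25.6333
turn 0.02 then x 2.11 y 0.46 z 5.58
```

{"method": "send_rows", "body": {"commands": [[[0.7,0.15,0.4,0,0,0.02],[0.7,0.15,0.5,0,0,0],[0.71,0.16,0.9,0,0,0],[0,0,0.9,0,0,0],[0,0,0.8,0,0,0],[0,0,0.3,0,0,0],[0,0,0,0,0,0],[0,0,0,0,0,0]]]}}

```text
time_s: 26.3
eef_pos: [0.4026, -0.2144, 0.2431]
eef_rot: [-0.0, 0.993, 0.115, -0.0]
wrist_force: [0.9, 0.3, 1.2]
opening: 0.547
grasp_force: 0.0
```

```bash
python3 -c "
from h import *
plan((.4018,-.2150,.190),13.1)"
```

```text
pos [ 0.4026 -0.2144  0.2431] yaw 13.25 tilt [-0.0002  0.0004] q6 0.59 t 26.3
turn 0.03 then x -0.03 y 0.01 z 1.77
```

{"method": "send_rows", "body": {"commands": [[[-0.03,0,0.6,0,0,0.03],[0,0,0.7,0,0,0],[0,0,0.47,0,0,0],[0,0,0,0,0,0],[0,0,0,0,0,0],[0,0,0,0,0,0]]]}}

```text
time_s: 26.8
eef_pos: [0.402, -0.2157, 0.1914]
eef_rot: [0.001, 0.994, 0.113, 0.001]
wrist_force: [-0.1, 0.2, 0.1]
opening: 0.553
grasp_force: 0.0
```

{"method": "send_rows", "body": {"commands": [[[0,0,0,0,0,0],[0,0,0,0,0,0],[0,0,0,0,0,0],[0,0,0,0,0,0],[0,0,-0.5,0,0,0],[0,0,-0.9,0,0,0],[0,0,-0.9,0,0,-0.35],[0,0,-0.9,0,0,0]]], "jaw": 0}}

```text
time_s: 27.47
eef_pos: [0.4008, -0.2147, 0.2865]
eef_rot: [-0.0, 0.991, 0.131, -0.0]
wrist_force: [-0.4, -0.3, 0.1]
opening: 0.221
grasp_force: 60.0
```

{"method": "send_rows", "body": {"commands": [[[0,0,-0.9,0,0,0],[0,0,-0.9,0,0,0],[0,0,-0.6,0,0,0],[0.65,-0.79,0,0,0,0],[0.65,-0.79,0,0,0,0],[0.65,-0.79,0,0,0,0],[0.65,-0.79,0,0,0,0],[0.65,-0.79,0,0,0,0]]]}}

```text
time_s: 28.13
eef_pos: [0.4648, -0.0739, 0.3578]
eef_rot: [0.0, 0.991, 0.13, 0.0]
wrist_force: [0.9, -0.9, -0.3]
opening: 0.222
grasp_force: 60.0
```

{"method": "send_rows", "body": {"commands": [[[0.65,-0.79,0,0,0,0],[0.65,-0.79,0,0,0,0],[0,0,0,0,0,0],[0,0,0,0,0,0],[0,0,0,0,0,0]]]}}

```text
time_s: 28.55
eef_pos: [0.4898, -0.0195, 0.3574]
eef_rot: [0.0, 0.991, 0.131, -0.0]
wrist_force: [-0.3, -0.1, -1.3]
opening: 0.217
grasp_force: 60.0
```

```bash
python3 - <<'E'
from h import *
t=tool();print(t[2]['opening'],t[2]['grasp_force'])
p=imaging.camera('wrist'); cv2.imwrite('pics/w9.png',p['image']); C=cloud(p); Z=C[...,2]
ph=tester(p); y=want(ph,10,TAU,20)-18; print('gear10 tool yaw mod 36:',y)
a=(.5984,.003); m=(np.hypot(C[...,0]-a[0],C[...,1]-a[1])<.012)&(Z>.05)&(Z<.058); print('post',a,rect(C,m))
plan((.5984,.0030,.36),y%36)
E
```

```text
0.2171353584477079 59.98435020446777
key (array([ 5.577e-01, -1.000e-04]), array([11.1, 23.1]), 83.6, np.int64(633))
master 895.0 29.728544
gear10 tool yaw mod 36: 15.07145576477052
post (0.5984, 0.003) (array([0.5986, 0.003 ]), array([9.9, 9.5]), 40.7, np.int64(171))
pos [ 0.4898 -0.02    0.3574] yaw 14.98 tilt [-0.0006 -0.0002] q6 1.03 t 28.6
turn -0.02 then x 3.7 y 0.2 z -0.09
```

{"method": "send_rows", "body": {"commands": [[[0.9,0.05,0,0,0,-0.02],[0.95,0.05,0,0,0,0],[0.95,0.05,0,0,0,0],[0.9,0.05,0.4,0,0,0],[0,0,0.9,0,0,0],[0,0,0.9,0,0,0],[0,0,0.5,0,0,0],[0,0,0,0,0,0]]]}}

```text
time_s: 29.27
eef_pos: [0.5968, 0.0024, 0.2721]
eef_rot: [-0.001, 0.991, 0.13, -0.004]
wrist_force: [-2.1, -0.2, -0.7]
opening: 0.222
grasp_force: 60.0
```

{"method": "send_rows", "body": {"commands": [[[0,0,0,0,0,0],[0,0,0,0,0,0]]]}}

```text
time_s: 29.43
eef_pos: [0.5993, 0.0026, 0.278]
eef_rot: [0.0, 0.991, 0.131, 0.001]
wrist_force: [-0.2, -0.2, -0.2]
opening: 0.222
grasp_force: 60.0
```

```bash
python3 -c "
from h import *
plan((.5984,.0030,.222),15.07)"
```

```text
pos [0.5993 0.0026 0.278 ] yaw 15.04 tilt [ 0.0019 -0.0004] q6 1.11 t 29.4333
turn -0.01 then x -0.02 y -0.02 z 1.87
```

{"method": "send_rows", "body": {"commands": [[[-0.02,-0.01,0.4,0,0,0],[0,0,0.4,0,0,0],[0,0,0.35,0,0,0],[0,0,0.3,0,0,0],[0,0,0.3,0,0,0],[0,0,0.1,0,0,0],[0,0,0,0,0,0],[0,0,0,0,0,0]]]}}

```text
time_s: 30.1
eef_pos: [0.5981, 0.0039, 0.2207]
eef_rot: [-0.0, 0.991, 0.132, -0.0]
wrist_force: [0.2, 0.2, 0.3]
opening: 0.221
grasp_force: 60.1
```

{"method": "send_rows", "body": {"commands": [[[0,0,0,0,0,0],[0,0,0,0,0,0],[0,0,0,0,0,0],[0,0,0,0,0,0],[0,0,-0.4,0,0,0],[0,0,-0.7,0,0,0],[0,0,-0.9,0,0,0],[0,0,-0.9,0,0,0]]], "jaw": 0.45}}

```text
time_s: 30.77
eef_pos: [0.5979, 0.0038, 0.3094]
eef_rot: [-0.0, 0.991, 0.132, -0.0]
wrist_force: [-0.0, -0.6, -0.4]
opening: 0.452
grasp_force: 0.0
```

```bash
python3 - <<'E'
from h import *
s=imaging.camera('side');C=cloud(s); cv2.imwrite('pics/s10.png',cv2.resize(s['image'][170:250,250:370],(600,400)))
for a in [(.505,-.004),(.561,-.047),(.598,.003)]:
    near=np.hypot(C[...,0]-a[0],C[...,1]-a[1])<.013; z=C[...,2][near]; print('hub top',np.percentile(z[z<.1],[80,95,99]))
plan((.49,-.0054,.36),4.4)
for r in models.regions_of(s,'stray')[:3]:
    m=r['region']&(s['depth']>0); print(r['confidence'],np.median(C[m],0).round(3))
E
```

```text
hub top [0.0683556  0.0707011  0.07160737]
hub top [0.06810217 0.0704269  0.07230062]
hub top [0.06750775 0.07068747 0.07114753]
pos [0.6001 0.0036 0.3162] yaw 15.13 tilt [ 0.0089 -0.0017] q6 1.12 t 30.8167
turn 1.87 then x -3.68 y 0.02 z -1.46
0.71 [0.401 0.186 0.013]
```

View pics/s10.png

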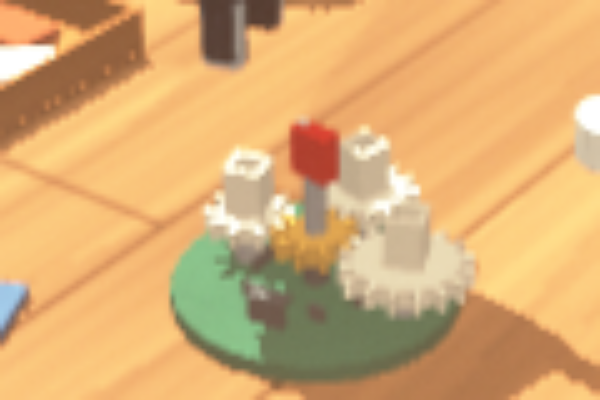

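{"method": "send_rows", "body": {"commands": [[[-0.7,0,-0.2,0,0,0],[-0.7,0,-0.2,0,0,0],[0,0,0,0,0,-0.95],[0,0,0,0,0,-0.95],[0,0,0,0,0,-0.95],[0,0,0,0,0,-0.95],[0,0,0,0,0,-0.95],[0,0,0,0,0,-0.95]]]}}

```text
time_s: 31.53
eef_pos: [0.5575, -0.0072, 0.3204]
eef_rot: [0.0, 0.913, 0.407, 0.0]
wrist_force: [0.4, 0.7, -0.1]
opening: 0.45
grasp_force: 0.0
```

{"method": "send_rows", "body": {"commands": [[[0,0,0,0,0,-0.95],[0,0,0,0,0,-0.95],[0,0,0,0,0,-0.95],[0,0,0,0,0,-0.95],[0,0,0,0,0,-0.95],[0,0,0,0,0,-0.95],[0,0,0,0,0,-0.95],[0,0,0,0,0,-0.95]]]}}

```text
time_s: 32.2
eef_pos: [0.5575, -0.0071, 0.3203]
eef_rot: [-0.0, 0.697, 0.717, -0.0]
wrist_force: [-0.2, -0.1, 0.3]
opening: 0.452
grasp_force: 0.0
```

{"method": "send_rows", "body": {"commands": [[[0,0,0,0,0,-0.95],[0,0,0,0,0,-0.95],[0,0,0,0,0,-0.95],[0,0,0,0,0,-0.95],[0,0,0,0,0,-0.95],[0,0,0,0,0,-0.95],[0,0,0,0,0,-0.95],[0,0,0,0,0,-0.95]]]}}

```text
time_s: 32.87
eef_pos: [0.5575, -0.0072, 0.3203]
eef_rot: [0.0, 0.382, 0.924, -0.0]
wrist_force: [-0.2, 0.0, 0.7]
opening: 0.447
grasp_force: 0.0
```

{"method": "send_rows", "body": {"commands": [[[0,0,0,0,0,-0.95],[0,0,0,0,0,-0.95],[0,0,0,0,0,-0.95],[0,0,0,0,0,-0.95],[0,0,0,0,0,-0.95],[0,0,0,0,0,-0.95],[0,0,0,0,0,-0.95],[0,0,0,0,0,0]]]}}

```text
time_s: 33.53
eef_pos: [0.5575, -0.0072, 0.3203]
eef_rot: [0.0, 0.06, 0.998, 0.0]
wrist_force: [0.5, -0.6, -1.4]
opening: 0.449
grasp_force: 0.0
```

```bash
python3 -c "
from h import *
plan((.5577,-.0001,.252),173.7)"
```

```text
pos [ 0.5575 -0.0072  0.3203] yaw 173.15 tilt [0.0001 0.    ] q6 -1.68 t 33.5333
turn -0.1 then x 0.02 y 0.23 z 2.28
```

{"method": "send_rows", "body": {"commands": [[[0.02,0.23,0.3,0,0,-0.1],[0,0,0.6,0,0,0],[0,0,0.7,0,0,0],[0,0,0.6,0,0,0],[0,0,0,0,0,0],[0,0,0,0,0,0],[0,0,0,0,0,0]]]}}

```text
time_s: 34.12
eef_pos: [0.5582, -0.0001, 0.2547]
eef_rot: [0.0, 0.057, 0.998, -0.0]
wrist_force: [-0.1, 0.3, -0.1]
opening: 0.451
grasp_force: 0.0
```

{"method": "send_rows", "body": {"commands": [[[0,0,0,0,0,0],[0,0,0,0,0,0],[0,0,0,0,0,0],[0,0,0,0,0,0],[0,0,0,0,0,0],[0,0,0,0,0,0],[0,0,0,0,0,0]]], "jaw": 0}}

```text
time_s: 34.7
eef_pos: [0.5584, -0.0003, 0.2556]
eef_rot: [0.001, 0.056, 0.998, -0.0]
wrist_force: [-0.8, 0.7, 6.9]
opening: 0.124
grasp_force: 59.1
```

```bash
python3 -c "
from h import *
plan((.5577,-.0001,.252),173.7)"
```

```text
pos [ 5.584e-01 -3.000e-04  2.556e-01] yaw 173.53 tilt [ 0.0023 -0.0004] q6 -1.67 t 34.7
turn -0.03 then x 0.02 y 0.0 z 0.12
```

{"method": "send_rows", "body": {"commands": [[[0,0,0,0,0,0.4],[0,0,0,0,0,0.6],[0,0,0,0,0,0.7],[0,0,0,0,0,0.7],[0,0,0,0,0,0.7],[0,0,0,0,0,0.7],[0,0,0,0,0,0.7],[0,0,0,0,0,0.5]]]}}

```text
time_s: 35.37
eef_pos: [0.5583, -0.0009, 0.2556]
eef_rot: [0.001, 0.303, 0.953, -0.001]
wrist_force: [-2.4, -3.0, 6.0]
opening: 0.125
grasp_force: 59.4
```

```bash
python3 -c "
from h import *
plan((.5577,-.0001,.2556),-6.3-147);print(tool()[2]['torque'],tool()[2]['wrist_force'])"
```

```text
pos [ 0.5583 -0.0009  0.2556] yaw 144.69 tilt [ 0.0015 -0.0018] q6 -1.17 t 35.3667
turn -10.82 then x 0.0 y 0.03 z -0.0
[-0.528739    0.52746928  0.09854304] [-2.37794125 -2.96579527  5.96581579]
```

{"method": "send_rows", "body": {"commands": [[[0,0,0,0,0,0.7],[0,0,0,0,0,0.7],[0,0,0,0,0,0.7],[0,0,0,0,0,0.7],[0,0,0,0,0,0.7],[0,0,0,0,0,0.7],[0,0,0,0,0,0.7],[0,0,0,0,0,0.7]]]}}

```text
time_s: 36.03
eef_pos: [0.5577, -0.0014, 0.2555]
eef_rot: [0.001, 0.555, 0.832, -0.001]
wrist_force: [-6.8, -5.8, 11.1]
opening: 0.124
grasp_force: 59.8
```

{"method": "send_rows", "body": {"commands": [[[0,0,0,0,0,0.7],[0,0,0,0,0,0.7],[0,0,0,0,0,0.7],[0,0,0,0,0,0.7],[0,0,0,0,0,0.7],[0,0,0,0,0,0.7],[0,0,0,0,0,0.7],[0,0,0,0,0,0.7]]]}}

```text
time_s: 36.7
eef_pos: [0.5571, -0.0016, 0.2555]
eef_rot: [0.0, 0.763, 0.646, -0.002]
wrist_force: [-11.1, -7.2, 13.8]
opening: 0.125
grasp_force: 60.4
```

{"method": "send_rows", "body": {"commands": [[[0,0,0,0,0,0.7],[0,0,0,0,0,0.7],[0,0,0,0,0,0.7],[0,0,0,0,0,0.7],[0,0,0,0,0,0.7],[0,0,0,0,0,0.7],[0,0,0,0,0,0.7],[0,0,0,0,0,0.7]]]}}

```text
time_s: 37.37
eef_pos: [0.5565, -0.0012, 0.2555]
eef_rot: [-0.0, 0.912, 0.41, -0.003]
wrist_force: [-16.3, -5.4, 18.4]
opening: 0.122
grasp_force: 61.0
```

```bash
python3 -c "
from h import *
plan((.5577,-.0001,.2556),12.5);print(tool()[2]['torque'],tool()[2]['wrist_force'])"
```

```text
pos [ 0.5565 -0.0012  0.2555] yaw 48.47 tilt [-0.0054 -0.0023] q6 0.51 t 37.3667
turn 6.28 then x 0.05 y -0.03 z -0.0
[-0.85600875  2.54025167  0.12137881] [-16.26203441  -5.40000587  18.42778309]
```

{"method": "send_rows", "body": {"commands": [[[0,0,0,0,0,0],[0,0,0,0,0,0],[0,0,0,0,0,0],[0,0,0,0,0,0]]], "jaw": 0.4}}

```text
time_s: 37.7
eef_pos: [0.558, -0.0002, 0.2541]
eef_rot: [0.0, 0.911, 0.412, 0.0]
wrist_force: [-0.7, 0.2, -0.5]
opening: 0.399
grasp_force: 0.0
```

```bash
python3 -c "
from h import *
plan((.5577,-.0001,.2545),48.5);print(tool()[2]['torque'],tool()[2]['wrist_force'])"
```

```text
pos [ 5.580e-01 -2.000e-04  2.541e-01] yaw 48.66 tilt [0.0005 0.    ] q6 0.51 t 37.7
turn 0.03 then x -0.0 y -0.01 z -0.01
[ 0.009681   -0.02828911 -0.03710576] [-0.72889783  0.21369129 -0.45747908]
```

{"method": "send_rows", "body": {"commands": [[[0,0,0,0,0,0],[0,0,0,0,0,0],[0,0,0,0,0,0],[0,0,0,0,0,0],[0,0,0,0,0,0]]], "jaw": 0}}

```text
time_s: 38.12
eef_pos: [0.5575, 0.0002, 0.2542]
eef_rot: [-0.001, 0.911, 0.412, -0.0]
wrist_force: [-4.3, 2.9, 4.7]
opening: 0.124
grasp_force: 59.2
```

{"method": "send_rows", "body": {"commands": [[[0,0,0,0,0,0.7],[0,0,0,0,0,0.7],[0,0,0,0,0,0.7],[0,0,0,0,0,0.7],[0,0,0,0,0,0.7],[0,0,0,0,0,0.7],[0,0,0,0,0,0.7],[0,0,0,0,0,0.7]]]}}

```text
time_s: 38.78
eef_pos: [0.5576, -0.0, 0.2542]
eef_rot: [-0.0, 0.99, 0.142, -0.0]
wrist_force: [-3.8, 1.3, 4.3]
opening: 0.126
grasp_force: 59.1
```

{"method": "send_rows", "body": {"commands": [[[0,0,0,0,0,0.4],[0,0,0,0,0,0.2],[0,0,0,0,0,0],[0,0,0,0,0,0]]]}}

```text
time_s: 39.12
eef_pos: [0.5576, -0.0001, 0.2542]
eef_rot: [-0.0, 0.993, 0.115, -0.0]
wrist_force: [-4.4, 2.2, 5.1]
opening: 0.127
grasp_force: 59.3
```

```bash
python3 -c "
from h import *
plan((.5577,-.0001,.2545),12.5);print(tool()[2]['torque'],tool()[2]['wrist_force'])"
```

```text
pos [ 5.576e-01 -1.000e-04  2.542e-01] yaw 13.17 tilt [-0.0009  0.0003] q6 1.13 t 39.1167
turn 0.12 then x 0.0 y 0.0 z -0.01
[ 0.23447124  0.61292911 -0.01303295] [-4.41093971  2.17342396  5.08400011]
```

{"method": "send_rows", "body": {"commands": [[[0,0,0,0,0,0.3],[0,0,0,0,0,0.2],[0,0,0,0,0,0]]]}}

```text
time_s: 39.37
eef_pos: [0.5577, 0.0001, 0.2542]
eef_rot: [0.0, 0.996, 0.091, -0.0]
wrist_force: [-4.2, 1.2, 5.2]
opening: 0.126
grasp_force: 65.8
```

```bash
python3 -c "
from h import *
plan((.5577,-.0001,.2545),12.5);print(tool()[2]['torque'],tool()[2]['wrist_force'])"
```

```text
pos [5.577e-01 1.000e-04 2.542e-01] yaw 10.42 tilt [-0.0009 -0.0004] q6 1.18 t 39.3667
turn -0.36 then x 0.0 y 0.01 z -0.01
[0.30023162 0.63496647 1.23727781] [-4.18999328  1.20509367  5.17558296]
```

{"method": "send_rows", "body": {"commands": [[[0,0,0,0,0,0],[0,0,0,0,0,0],[0,0,0,0,0,0],[0,0,0,0,0,0],[0,0,-0.5,0,0,0],[0,0,-0.9,0,0,0],[0,0,-0.9,0,0,0],[0,0,-0.9,0,0,0]]], "jaw": 0.4}}

```text
time_s: 40.03
eef_pos: [0.5577, -0.0004, 0.3508]
eef_rot: [-0.0, 0.996, 0.089, -0.0]
wrist_force: [-0.2, -0.5, -1.0]
opening: 0.401
grasp_force: 0.0
```

{"method": "send_rows", "body": {"commands": [[[-0.8,0,-0.3,0,0,0],[-0.8,0,0,0,0,0],[-0.77,0,0,0,0,0],[0,0,0,0,0,0],[0,0,0,0,0,0]]], "jaw": 0.55}}

```text
time_s: 40.45
eef_pos: [0.4874, -0.0131, 0.3593]
eef_rot: [0.0, 0.996, 0.089, 0.0]
wrist_force: [0.7, -0.0, -0.1]
opening: 0.544
grasp_force: 0.0
```

```bash
python3 - <<'E'
from h import *
p=imaging.camera('wrist'); cv2.imwrite('pics/w11.png',p['image'])
tester(p); C=cloud(p);Z=C[...,2]
for a in [(.5054,-.0043),(.5614,-.0467),(.5984,.003)]:
    m=(np.hypot(C[...,0]-a[0],C[...,1]-a[1])<.016)&(Z>.065)&(Z<.075); print(a,rect(C,m),Z[m].mean().round(4))
plan((.338,.180,.36),10.4)
E
```

```text
key (array([ 0.5577, -0.    ]), array([23.4, 11.1]), 10.2, np.int64(631))
master 888.0 12.428631
(0.5054, -0.0043) (array([ 0.504, -0.005]), array([20.2, 20.1]), 29.0, np.int64(435)) 0.0693
(0.5614, -0.0467) (array([ 0.5618, -0.047 ]), array([20. , 20.5]), 15.6, np.int64(499)) 0.0694
(0.5984, 0.003) (array([0.6012, 0.0048]), array([20.2, 20.5]), 81.9, np.int64(588)) 0.0691
pos [ 0.4881 -0.0131  0.3595] yaw 10.21 tilt [ 0.0014 -0.0002] q6 1.12 t 40.5
turn -0.03 then x -3.76 y -7.23 z -0.02
```

View pics/w11.png

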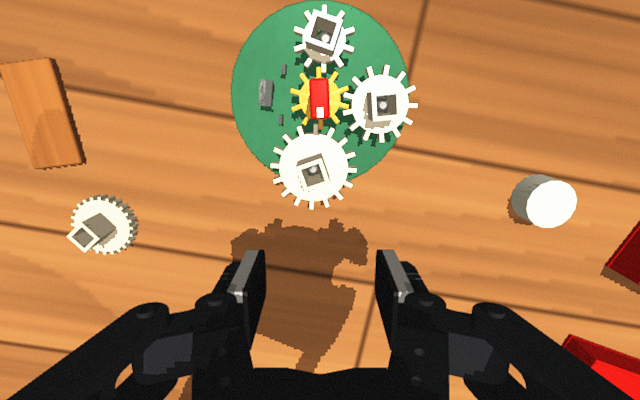

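{"method": "send_rows", "body": {"commands": [[[-0.47,-0.9,0,0,0,0],[-0.47,-0.9,0,0,0,0],[-0.47,-0.9,0,0,0,0],[-0.47,-0.9,0,0,0,0],[-0.47,-0.9,0,0,0,0],[-0.47,-0.9,0,0,0,0],[-0.47,-0.9,0,0,0,0],[-0.47,-0.9,0,0,0,0]]]}}

```text
time_s: 41.17
eef_pos: [0.3384, 0.1808, 0.3595]
eef_rot: [-0.0, 0.996, 0.089, 0.001]
wrist_force: [1.0, 0.9, -0.9]
opening: 0.55
grasp_force: 0.0
```

{"method": "send_rows", "body": {"commands": [[[0,0,0,0,0,0],[0,0,0,0,0,0],[0,0,0,0,0,0]]]}}

```text
time_s: 41.42
eef_pos: [0.3393, 0.1798, 0.3594]
eef_rot: [0.0, 0.996, 0.09, 0.001]
wrist_force: [-0.0, -0.5, 0.1]
opening: 0.551
grasp_force: 0.0
```

```bash
python3 - <<'E'
from h import *
p=imaging.camera('wrist'); cv2.imwrite('pics/w12.png',p['image'])
g=gear(p,(.408,.181),rmax=.03);print(g)
a=g['hub'][2]
for b in (a,a-90): plan((*g['hub'][0],.190),b)
E
```

```text
{'c': array([0.4088, 0.18  ]), 'R': 0.0289, 'hub': (array([0.4092, 0.1797]), array([19.9, 19.9]), 51.1, np.int64(360)), 'N': {10: np.float64(2.0), 13: np.float64(6.0), 16: np.float64(7.0), 24: np.float64(429.0)}, 'k': 24, 'phase': np.float64(6.0)}
pos [0.3395 0.1794 0.3594] yaw 10.23 tilt [ 0.0008 -0.0001] q6 1.57 t 41.4667
turn -7.13 then x 1.47 y 1.8 z 5.65
pos [0.3395 0.1794 0.3594] yaw 10.23 tilt [ 0.0008 -0.0001] q6 1.57 t 41.4667
turn 8.58 then x 1.8 y -1.47 z 5.65
```

{"method": "send_rows", "body": {"commands": [[[0,0,0,0,0,-0.9],[0,0,0,0,0,-0.9],[0,0,0,0,0,-0.9],[0,0,0,0,0,-0.9],[0,0,0,0,0,-0.9],[0,0,0,0,0,-0.9],[0,0,0,0,0,-0.9],[0,0,0,0,0,-0.83]]], "jaw": 0.55}}

```text
time_s: 42.13
eef_pos: [0.3396, 0.1786, 0.3591]
eef_rot: [0.0, 0.902, 0.432, -0.0]
wrist_force: [-1.5, -0.3, 0.1]
opening: 0.546
grasp_force: 0.0
```

{"method": "send_rows", "body": {"commands": [[[0.74,0.9,0.5,0,0,0],[0.73,0.9,0.6,0,0,0],[0,0,0.9,0,0,0],[0,0,0.9,0,0,0],[0,0,0.9,0,0,0],[0,0,0,0,0,0],[0,0,0,0,0,0]]]}}

```text
time_s: 42.72
eef_pos: [0.4083, 0.179, 0.244]
eef_rot: [-0.001, 0.903, 0.43, -0.002]
wrist_force: [0.7, 0.5, 0.7]
opening: 0.552
grasp_force: 0.0
```

```bash
python3 -c "
from h import *
plan((.4091,.1798,.190),51.1)"
```

```text
pos [0.4083 0.179  0.244 ] yaw 50.99 tilt [-0.004  -0.0007] q6 0.83 t 42.7167
turn -0.02 then x 0.04 y 0.0 z 1.8
```

{"method": "send_rows", "body": {"commands": [[[0.04,0,0.6,0,0,0],[0,0,0.7,0,0,0],[0,0,0.5,0,0,0],[0,0,0,0,0,0],[0,0,0,0,0,0]]]}}

```text
time_s: 43.13
eef_pos: [0.4099, 0.1807, 0.1924]
eef_rot: [0.0, 0.902, 0.431, 0.001]
wrist_force: [-0.6, 0.0, 0.7]
opening: 0.551
grasp_force: 0.0
```

{"method": "send_rows", "body": {"commands": [[[0,0,0,0,0,0],[0,0,0,0,0,0],[0,0,0,0,0,0],[0,0,0,0,0,0],[0,0,-0.5,0,0,0],[0,0,-0.9,0,0,0],[0,0,-0.9,0,0,0],[0,0,-0.9,0,0,0]]], "jaw": 0}}

```text
time_s: 43.8
eef_pos: [0.4086, 0.1809, 0.2885]
eef_rot: [-0.0, 0.902, 0.431, -0.0]
wrist_force: [-0.2, 0.9, 0.3]
opening: 0.219
grasp_force: 61.0
```

{"method": "send_rows", "body": {"commands": [[[0,0,-0.9,0,0,0],[0,0,-0.9,0,0,0],[0,0,-0.5,0,0,0],[-0.72,0.78,0,0,0,0],[-0.72,0.78,0,0,0,0],[-0.72,0.78,0,0,0,0],[-0.72,0.78,0,0,0,0],[-0.72,0.78,0,0,0,0]]]}}

```text
time_s: 44.47
eef_pos: [0.4319, 0.0222, 0.3568]
eef_rot: [0.0, 0.902, 0.432, 0.001]
wrist_force: [0.1, -0.1, -1.1]
opening: 0.218
grasp_force: 61.0
```

{"method": "send_rows", "body": {"commands": [[[-0.72,0.78,0,0,0,0],[-0.72,0.78,0,0,0,0],[-0.72,0.78,0,0,0,0],[-0.72,0.78,0,0,0,0],[-0.72,0.78,0,0,0,0],[-0.72,0.78,0,0,0,0],[0,0,0,0,0,0],[0,0,0,0,0,0]]]}}

```text
time_s: 45.13
eef_pos: [0.4599, -0.167, 0.3564]
eef_rot: [0.0, 0.903, 0.43, 0.0]
wrist_force: [0.2, 0.3, 0.0]
opening: 0.222
grasp_force: 61.0
```

```bash
python3 - <<'E'
from h import *
t=tool();print(t[2]['opening'],t[2]['grasp_force'])
p=imaging.camera('top'); C=cloud(p); hsv=cv2.cvtColor(p['image'],cv2.COLOR_BGR2HSV)
cv2.imwrite('pics/t13.png',p['image'])
red=((hsv[...,0]<8)|(hsv[...,0]>172))&(hsv[...,1]>150)&(np.hypot(C[...,0]-.493,C[...,1]+.389)<.1)
print(rect(C,red&(C[...,2]>.034)),rect(C,red&(C[...,2]<.01)))
c=rect(C,red&(C[...,2]<.01))[0]
plan((*c,.28),51.1)
E
```

```text
0.22186544298260766 61.03649251163006
(array([ 0.4871, -0.3988]), array([ 91.5, 121.7]), 73.0, np.int64(205)) (array([ 0.4862, -0.4106]), array([ 94.9, 126.8]), 73.2, np.int64(1001))
pos [ 0.4598 -0.1658  0.3562] yaw 51.02 tilt [-0.0002  0.0005] q6 0.09 t 45.1833
turn -0.01 then x -5.8 y 5.81 z 2.54
```

```bash
python3 - <<'E'
from h import *
p=imaging.camera('top'); I=cv2.imread('pics/top0.png'); hsv=cv2.cvtColor(I,cv2.COLOR_BGR2HSV)
m=(((hsv[...,0]<8)|(hsv[...,0]>172))&(hsv[...,1]>150)).astype(np.uint8); m[:,:430]=0; m[:170]=0; m[244:]=0; m[:,500:]=0
k,l,s,c=cv2.connectedComponentsWithStats(m); i=1+s[1:,4].argmax()
r=cv2.minAreaRect(np.argwhere(l==i)[:,::-1].astype(np.float32)); b=cv2.boxPoints(r)
W=np.array([onz(p,x,.04)[:2] for x in b]); print(W.round(3),np.linalg.norm(np.diff(W,axis=0),axis=1)); c=W.mean(0)
plan((*c,.28),51.1)
E
```

```text
[[ 0.446 -0.297]
 [ 0.568 -0.337]
 [ 0.53  -0.464]
 [ 0.409 -0.422]] [0.12827496 0.13247184 0.12765728]
pos [ 0.4598 -0.1651  0.3561] yaw 51.09 tilt [-0.0003  0.0006] q6 0.09 t 45.2333
turn -0.0 then x -4.98 y 5.24 z 2.54
```

{"method": "send_rows", "body": {"commands": [[[-0.71,0.75,0,0,0,0],[-0.71,0.75,0,0,0,0],[-0.71,0.75,0,0,0,0],[-0.71,0.75,0,0,0,0],[-0.71,0.75,0,0,0,0],[-0.71,0.75,0,0,0,0],[-0.71,0.75,0,0,0,0],[0,0,0.6,0,0,0]]]}}

```text
time_s: 45.9
eef_pos: [0.4903, -0.3849, 0.3423]
eef_rot: [0.005, 0.902, 0.431, 0.001]
wrist_force: [0.1, 0.5, 1.0]
opening: 0.219
grasp_force: 61.0
```

{"method": "send_rows", "body": {"commands": [[[0,0,0.9,0,0,0],[0,0,0.8,0,0,0],[0,0,0,0,0,0],[0,0,0,0,0,0]]]}}

```text
time_s: 46.23
eef_pos: [0.489, -0.3789, 0.286]
eef_rot: [-0.002, 0.902, 0.432, -0.0]
wrist_force: [-0.3, 0.1, -0.2]
opening: 0.218
grasp_force: 61.0
```

```bash
python3 - <<'E'
from h import *
plan((.489,-.381,.207),51.1)
p=imaging.camera('side'); cv2.imwrite('pics/s14.png',cv2.resize(p['image'][80:240,330:530],(800,600)))
p=imaging.camera('wrist'); cv2.imwrite('pics/w14.png',p['image'])
C=cloud(p);hsv=cv2.cvtColor(p['image'],cv2.COLOR_BGR2HSV)
red=((hsv[...,0]<8)|(hsv[...,0]>172))&(hsv[...,1]>150)&(np.hypot(C[...,0]-.49,C[...,1]+.385)<.1)&(C[...,2]<.05); print(rect(C,red))
E
```

```text
pos [ 0.489  -0.3789  0.286 ] yaw 51.19 tilt [-0.0024  0.003 ] q6 -0.17 t 46.2333
turn 0.02 then x -0.06 y 0.04 z 2.63
(array([ 0.4805, -0.3921]), array([143.7, 135.8]), 73.4, np.int64(22752))
```

View pics/w14.png

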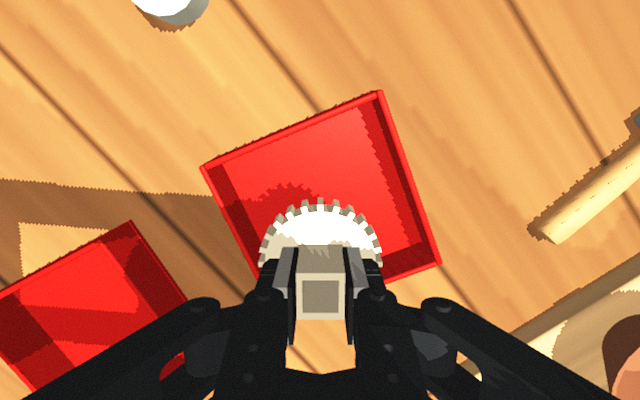

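```bash
python3 - <<'E'
from h import *
p=imaging.camera('wrist')
a=[onz(p,x,.04)[:2] for x in [(203,166),(440,263),(378,92)]]; print(np.round(a,3),np.linalg.norm(a[0]-a[2]),np.linalg.norm(a[1]-a[2])); c=(a[0]+a[1])/2; print(c)
plan((*c,.207),51.1)
E
```

```text
[[ 0.454 -0.312]
 [ 0.531 -0.458]
 [ 0.564 -0.344]] 0.11413428197362988 0.11818569751263484
[ 0.49276505 -0.38476439]
pos [ 0.4899 -0.3805  0.2894] yaw 51.16 tilt [ 0.0022 -0.0024] q6 -0.17 t 46.3833
turn 0.01 then x -0.05 y 0.17 z 2.75
```

Bin centre is (0.493, -0.385). Lower, release, and retreat up and away.

{"method": "send_rows", "body": {"commands": [[[-0.05,0.17,0.7,0,0,0],[0,0,0.7,0,0,0],[0,0,0.7,0,0,0],[0,0,0.6,0,0,0],[0,0,0,0,0,0],[0,0,0,0,0,0],[0,0,0,0,0,0]]]}}

```text
time_s: 46.97
eef_pos: [0.4928, -0.3856, 0.2084]
eef_rot: [0.002, 0.902, 0.431, 0.0]
wrist_force: [0.5, -0.6, 0.1]
opening: 0.222
grasp_force: 61.0
```

{"method": "send_rows", "body": {"commands": [[[0,0,0,0,0,0],[0,0,0,0,0,0],[0,0,0,0,0,0],[0,0,0,0,0,0],[0,0,-0.4,0,0,0],[0,0,-0.8,0,0,0],[0,0,-0.9,0,0,0],[0,0,-0.9,0,0,0]]], "jaw": 0.5}}

```text
time_s: 47.63
eef_pos: [0.4918, -0.3848, 0.2976]
eef_rot: [-0.0, 0.902, 0.431, -0.0]
wrist_force: [0.5, -0.6, 0.0]
opening: 0.499
grasp_force: 0.0
```

{"method": "send_rows", "body": {"commands": [[[-0.6,-0.2,-0.9,0,0,0],[-0.8,-0.2,-0.6,0,0,0],[-0.9,-0.2,0,0,0,0],[-0.9,-0.2,0,0,0,0],[-0.7,-0.2,0,0,0,0],[0,0,0,0,0,0],[0,0,0,0,0,0],[0,0,0,0,0,0]]]}}

```text
time_s: 48.3
eef_pos: [0.3954, -0.457, 0.3417]
eef_rot: [0.0, 0.902, 0.431, 0.0]
wrist_force: [0.7, -0.1, 0.6]
opening: 0.499
grasp_force: 0.0
```

```bash
python3 - <<'E'
from h import *
plan((.489,-.381,.207),51.1)
w=imaging.camera('wrist'); C=cloud(w); Z=C[...,2]; cv2.imwrite('pics/w15.png',w['image'])
hsv=cv2.cvtColor(w['image'],cv2.COLOR_BGR2HSV)
m=(np.hypot(C[...,0]-.493,C[...,1]+.385)<.05)&(hsv[...,1]<75)&(hsv[...,2]>90); print('stray',np.median(C[m],0),Z[m].max(),rect(C,m&(Z>.038)))
p=imaging.camera('side'); C=cloud(p)
for a in [(.505,-.004),(.561,-.047),(.598,.003)]:
    near=np.hypot(C[...,0]-a[0],C[...,1]-a[1])<.013; z=C[...,2][near]; print('hub top',np.percentile(z[z<.1],[80,95,99]))
for k in ['cover','pad','test_tile','wood_rib','glaze_puck']:
    for r in models.regions_of(p,k)[:2]:
        mm=r['region']&(p['depth']>0); print(k,round(r['confidence'],2),np.median(C[mm],0).round(3))
E
```

```text
pos [ 0.3954 -0.457   0.3417] yaw 51.08 tilt [ 0.0006 -0.0001] q6 -0.37 t 48.3
turn -0.0 then x 3.93 y 0.84 z 4.49
stray [ 0.49054434 -0.38835518  0.01622873] 0.04638742719975458 (array([ 0.4927, -0.3883]), array([20. , 20.3]), 51.1, np.int64(582))
hub top [0.0665578  0.07011306 0.07117289]
hub top [0.06831827 0.0704359  0.07099465]
hub top [0.06640628 0.06995288 0.07069837]
cover 0.94 [0.46  0.388 0.048]
cover 0.48 [0.494 0.238 0.009]
pad 0.58 [0.45  0.412 0.005]
pad 0.23 [0.549 0.024 0.013]
test_tile 0.72 [0.684 0.118 0.008]
wood_rib 0.57 [0.497 0.239 0.009]
wood_rib 0.5 [ 0.498 -0.203  0.024]
glaze_puck 0.66 [ 0.497 -0.203  0.023]
```

View pics/w15.png

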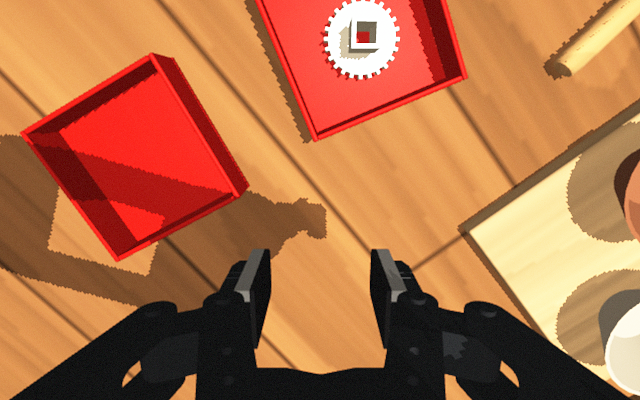

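```bash
python3 -c "
from bench import ctrl
print(ctrl.hand_in())"
```

```text
the job is handed in; nothing more can be done
None
```

I handed the job in at about 48 s. My last camera checks showed the cover upright on the pad, all three coarse gears fully down on their posts, the key at its stop (about 3.0 rad) and the stray gear in the red bin farthest from the base. No verdict came back. The 10-tooth gear measured about 3.3 mm off its post against the 4 mm limit, though the bore's play suggests about 2 mm.

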